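# Build the powder-sieving tower

### The job

Build the sieving tower on the round wooden stand, one piece at a time from the bottom up: the blue receiver, then the brass fine sieve, then the red coarse sieve, then the jade lid, each seated level in the one below. The fine sieve is clamped in the drying rack: swing the rack's hold-down bar well up before you slide the sieve out from beneath it. Leave the white dish and the brass incense holder where they stand.

Things in the scene. Friction and masses are not known exactly. Their poses are not given: they have to be found in the camera images.
- receiver_mid (a point): Blue-glazed pot, white inside, 0.18 kg, loose on the table. Round, 46 mm high. From below: tapered foot (radius 20.5 at bottom, 24 mm at 8 mm up), body (radius 31 mm, 8 to 36 mm up; grasp here), mouth collar (36 to 46 mm up, outer radius 28.5, inner 26.3 mm, 10 mm deep). A foot drops into the collar below, shoulder on its rim: 38 mm per piece. Point: on the axis, half-way up (23 mm); z up.
- fine_mid (a point): Brass fine sieve, dense brass mesh in its mouth, 0.14 kg. Same shape and size as the receiver: 46 mm high, body 62 mm across, foot below, collar above. It stands loose on the drying rack's platform under the bar, its underside 20 mm above the table. Point: on the axis, half-way up (23 mm above its underside); z up.
- coarse_mid (a point): Red lacquered coarse sieve with two thin brass bands, wide steel mesh in its mouth, 0.12 kg, loose on the table. Same shape and size as the receiver: 46 mm high, body 62 mm across, foot below, collar above. Point: on the axis, half-way up (23 mm above its underside); z up.
- lid_mid (a point): Jade-green solid stone lid, 0.25 kg, loose on the table. Foot and body as the receiver's (body 62 mm across, 8 to 36 mm up; grasp there), then a low dome without collar up to 46 mm. Point: on the axis, half-way up (23 mm above its underside); z up.
- stand_top (a point): Fixed round wooden stand for the tower: dark disc 84 mm across, 10 mm high, with a pale collar (outer radius 28.5, inner 26.3 mm) from 10 to 20 mm above the table. Point: on the axis at the collar's rim, 20 mm above the table. The seated receiver's underside is 12 mm above the table; the mid points of the four seated pieces are 35, 73, 111 and 149 mm above the table.
- rack: Fixed drying rack, platform 150 (x) by 100 mm (y), top at 20 mm. Origin: on the table under the fine sieve's place; z up. The sieve slides out to rack -x (open end). At +x a steel keeper, 34 mm wide, has a lip 68 to 73 mm up reaching over the sieve's rear rim (x +18 to +40 mm): slide the sieve 20 mm or more to -x before lifting. Bar hinge: at x = +55 mm, 79 mm up, axis along y.
- bar (a joint): Angle of the rack's steel hold-down bar, rad. 0 = down, level along rack x over the sieve, its rubber foot 6 mm deep in the sieve's mouth; grows as the free -x end swings up and back to +x; stop at 1.9. Stiff hinge: stays where left, takes 1 to 2 N at the grip. Well up (clear of the sieve and of a gripper over it) from about 1.4.
- bar_grip (a point): Centre of the black grip at the bar's free end: a crosswise cylinder 18 mm in diameter, 24 mm long along rack y, with flat ends to pinch (pinched on its ends it pivots in the grasp); 115 mm from the hinge axis. With the bar down it lies at rack x = -60 mm, 79 mm above the table.
- dish: White porcelain mixing bowl, 80 mm across, 28 mm high, loose; a bystander to be left alone. Origin: centre of its underside.
- incense: Brass incense holder, 56 mm foot, 42 mm high with a narrow waist, loose; a bystander to be left alone. Origin: centre of its underside.
There are look-alikes about, which are no part of the job. Leave any purple look-alike of the part that bears fine_mid alone. There is more than one size of the rack; the one meant has the size given above.

How it is judged:
By the outcome, as a careful person would: the job done as asked, in the order asked, and still so for the second after the job is handed in, with the robot touching nothing.
It also fails if it takes over 120 s, if anything falls off the work surface, if the arm or the gripper's body presses on something with over 40 N, if the wrist force passes 120 N, or if a joint passes its speed limit or range.

### The arm

A 6-joint arm with a two-finger parallel gripper is mounted at the origin on the work surface. World frame = base frame: x ahead of the robot, y to its left, z up, the work surface at z = 0. Lengths are in m, angles in degrees, forces in N, time in s.
With the tool pointing down it reaches from about 0.4 to 0.825 m from the base axis. Payload 7 kg.
Tool frame: the origin (TCP) lies midway between the tips of the shut fingers; the grasp point (between the pads) lies 19 mm behind it; z points along the fingers, y is the line along which they close (so a half turn about z gives the same grasp; the last joint's range is limited). The gripper opens to 88 mm and grips with 3 to 60 N. Pads are 19 mm wide; open, the fingers measure 130 mm over their backs; the gripper's body (78 mm by 193 mm) begins 47 mm behind the grasp point.
Start: joints at [84.975, 20.546, 0.682, 0, -70.136, -16.507], TCP at [0.248, 0.628, 0.227] pointing down, gripper open.
Joint ranges: [-176.03, 176.03], [-82.01, 121.73], [-58.28, 71.71], [-173.87, 95.51], [-174.79, -0.11], [-173.66, 173.66]. Speed limits (degrees/s): [136.94, 136.94, 172.46, 180, 180, 180].

### API

Orientations are given as [roll, pitch, yaw] about the fixed x, y, z axes, in that order (R = Rz(yaw) Ry(pitch) Rx(roll)).
In Python, from plant import r gives the robot as it stands.
- The arm moves only by the tool drive_tool, never from a script. Its argument "commands" is a list of rows, each an object of numbers: "hand": the closure, from 0 (fully open) to 1 (shut); "tx", "ty", "tz": the shift along the world's x, y, z scaled (see below); "turn": the turn about the world's z scaled (see below). A call has 1 to 10 rows; each row is the pose to reach, as a shift and turn from the pose commanded when the call began; what a row does not reach only later rows make up. The controller multiplies each number of a shift by 0.6 m and each number of a turn by 90 degrees. A row lasts 1/10 s, in which the tool goes at most 50 mm and 8.59 degrees, less where a joint would pass 70% of its speed; a pose out of reach is approached as far as the arm can. A call with a number of a shift or a turn outside -1 to 1 is refused whole. A call with a gripper value outside its range is refused whole. The fingers move at their own pace and stop on an object; "grip_force" is the grip in N (left out, the last holds). Time passes only in rows, so rows that repeat a pose let the fingers close. It gives the time, the measured TCP pose, the force, the opening and the grip force at its end, in the units of the state.
- r.get_state(): the state, without advancing time (a new reading comes with each control period).
- r.capture(name): name is "scene" or "top"; returns a dict with "frame" (420x560x3 uint8, red, green, blue), "fx", "fy", "cx", "cy" (pixels), "D" ([k1, k2, p1, p2, k3] as OpenCV has them; the pictures are not rectified), "world_from_camera" (4x4, takes a point from camera to world coordinates). Camera axes: x right, y down, z forward; pixel columns grow to the right and rows downward; lengths in m; the calibration is good to about 2 mm. A picture is of the moment at which its call begins. There is no depth.
- r.close_job(): hands the job in; it is judged then, once.
Trained networks look in the newest picture that a camera, given by its name, has taken for a name from the list of things; names that differ only in an ending like _2 or _b are one class to them, and where a whole thing is asked for, a point or a joint stands for the part that bears it (a point fixed in the world has none). Each returns a list of dicts, best first, with "score" (0 to 1); they miss things now and then, are a little off and sometimes report something else, mostly with a low value. They report only what shows in the picture. A call takes as long as a camera call. They do not tell look-alikes from the thing itself.
- r.trace(label, camera): "pixels" (420x560 bool, what is visible of it) and "extent" ([left, top, right, bottom] in pixels, round what is visible of it).
The state is a dict: "time_s": time; "joints": joint angles; "qd": joint speeds; "joint_torque": joint torques, N m; "tcp_pos": TCP position; "eef_rot": TCP orientation; "contact_force": force on the tool from outside, world axes, zero at the start; "moment": the same for the moment, N m; "gripper_width": finger opening in m; "gripper_force": force on a finger pad.
Only numpy, scipy, OpenCV 4.12 (cv2) and the standard library are available. Lean on these libraries where they do the work, as an engineer would, in place of code of your own. Each camera call takes 0.05 s, during which the arm holds its last target. There are 200 camera calls.

## Working session

There is one attempt and no reset: what is moved stays moved. The work goes in short steps, Python scripts to look and compute and a tool call to move; the robot and the scene stay as the last step left them, time stands still between calls to the robot, and variables do not carry over. Pictures are saved under pics/ and viewed, at most 16 in all, crops included, and the job is handed in when it is done.

Besides the shell and the picture viewer there is one more tool, called after "Emit:" as name(argument=value, ...) on one line, values as JSON. drive_tool: Moves the arm, as the interface text tells. Its arguments: {"type":"object","properties":{"commands":{"type":"array"},"grip_force":{"type":"number"}},"required":["commands"]}

```bash
ls; mkdir -p pics; python3 - <<'E'
from plant import r
import cv2
s=r.get_state();print({k:s[k] for k in('time_s','tcp_pos','eef_rot','gripper_width','contact_force')})
for n in('scene','top'):
    c=r.capture(n);cv2.imwrite(f'pics/{n}0.png',c['frame'][:,:,::-1])
    print(n,c['fx'],c['fy'],c['cx'],c['cy'],c['D']);print(c['world_from_camera'])
    for l in('receiver_mid','fine_mid','coarse_mid','lid_mid','stand_top','rack','bar','bar_grip','dish','incense'):
        try:print(l,[(round(d['score'],2),[int(v) for v in d['extent']]) for d in r.trace(l,n)])
        except Exception as e:print(l,e)
E
```

```text
pics
{'time_s': 0.0, 'tcp_pos': array([0.24758741, 0.62742806, 0.22561209]), 'eef_rot': array([ 1.79904191e+02, -8.80273962e-03, -2.15403767e+01]), 'gripper_width': 0.0878350645343923, 'contact_force': array([-0.43588183,  0.06760671,  0.41590576])}
scene 423.3893629813561 423.3893629813561 287.13472314299275 209.76666442166982 [-0.01237335  0.          0.          0.          0.        ]
[[ 0.77960172  0.46051611 -0.42443618  0.92567119]
 [ 0.62621524 -0.5637939   0.53850805 -0.45392593]
 [ 0.0086971  -0.6856102  -0.7279169   0.81020678]
 [ 0.          0.          0.          1.        ]]
receiver_mid [(0.93, [272, 193, 296, 215])]
fine_mid [(0.79, [334, 169, 356, 188]), (0.57, [301, 140, 323, 161]), (0.27, [313, 152, 380, 216])]
coarse_mid [(0.6, [238, 215, 261, 251])]
lid_mid [(0.66, [202, 262, 233, 292])]
stand_top [(0.6, [235, 301, 276, 337])]
rack [(0.92, [311, 152, 379, 216]), (0.69, [297, 80, 371, 143])]
bar [(0.68, [309, 82, 349, 105]), (0.56, [326, 154, 370, 182])]
bar_grip [(0.76, [321, 153, 364, 184]), (0.64, [309, 78, 360, 108])]
dish [(0.92, [325, 223, 354, 249])]
incen
[... 188 characters left out ...]
-0.99249063  0.12208285  0.34128933]
 [-0.99994742  0.00840426  0.00587612  0.10408624]
 [-0.00685801 -0.12203163 -0.99250252  1.32070445]
 [ 0.          0.          0.          1.        ]]
receiver_mid [(0.9, [259, 219, 284, 240]), (0.18, [194, 179, 234, 230])]
fine_mid [(0.76, [181, 247, 207, 267]), (0.61, [198, 194, 223, 210])]
coarse_mid [(0.72, [306, 221, 326, 237])]
lid_mid [(0.71, [350, 211, 378, 229])]
stand_top [(0.62, [352, 164, 381, 195])]
rack [(0.64, [106, 237, 157, 308])]
bar [(0.61, [205, 181, 215, 225]), (0.58, [108, 240, 125, 313])]
bar_grip [(0.91, [109, 242, 128, 313]), (0.82, [203, 177, 215, 226])]
dish [(0.89, [253, 156, 281, 185])]
incense [(0.5, [305, 158, 324, 173])]
```

```bash
python3 - <<'E'
import cv2
a=cv2.imread('pics/scene0.png');b=cv2.imread('pics/top0.png')
cv2.imwrite('pics/s1.png',cv2.resize(a[70:350,180:400],None,fx=2.1,fy=2.1,interpolation=2) if 0 else cv2.resize(a[70:345,180:400],(480,600),interpolation=2))
cv2.imwrite('pics/t1.png',cv2.resize(b[130:330,90:400],(800,516),interpolation=2))
E
```

```text
(no output)
```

View pics/s1.png

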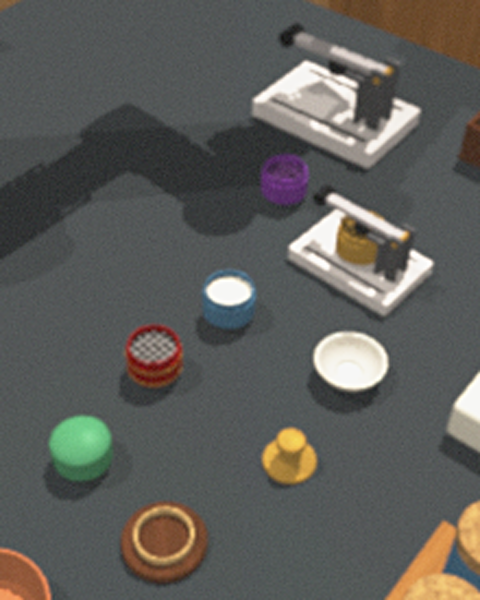

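View pics/t1.png

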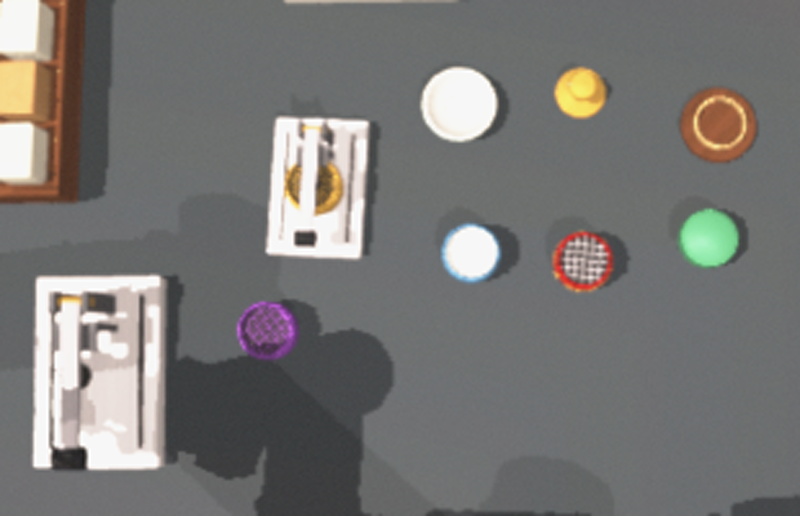

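The scene crop shows the small rack with the brass sieve under its bar (crop 360,240), with a larger empty rack and a purple look-alike behind it. Blue, red, green and the stand run down the left of the crop. In the top crop the rack's open end faces the robot, with the black grip at (305,238). Next I measure by fitting model silhouettes in both views.

```bash
cat > h.py <<'E'
import numpy as np,cv2
from scipy.optimize import least_squares
from plant import r
A=np.linspace(0,2*np.pi,72,endpoint=False)
PIECE=[(20.5,0),(24,8),(31,8),(31,36),(28.5,36),(28.5,46)]
LID=[(20.5,0),(31,8),(31,36),(25,41),(15,45),(1,46)]
STAND=[(42,0),(42,10),(28.5,20)]
def proj(c,P):
    M=np.linalg.inv(c['world_from_camera']);K=np.array([[c['fx'],0,c['cx']],[0,c['fy'],c['cy']],[0,0,1.]])
    return cv2.projectPoints(np.asarray(P,float).reshape(-1,1,3),cv2.Rodrigues(M[:3,:3])[0],M[:3,3],K,np.array(c['D']))[0][:,0]
def prof(pr,p):
    return np.vstack([np.c_[p[0]+R/1e3*np.cos(A),p[1]+R/1e3*np.sin(A),0*A+p[2]+z/1e3] for R,z in pr])
def hullm(c,P):
    h=cv2.convexHull(proj(c,P).astype(np.float32));m=cv2.moments(h);return np.array([m['m10'],m['m01']])/m['m00'],m['m00'],h
def ray(c,u):
    K=np.array([[c['fx'],0,c['cx']],[0,c['fy'],c['cy']],[0,0,1.]])
    q=cv2.undistortPoints(np.array([[u]],float),K,np.array(c['D']))[0,0];T=c['world_from_camera']
    return T[:3,3],T[:3,:3]@[q[0],q[1],1]
def atz(c,u,z):
    o,d=ray(c,u);return o+d*(z-o[2])/d[2]
def tri(cs,us):
    f=lambda p:np.concatenate([proj(c,[p])[0]-u for c,u in zip(cs,us)])
    s=least_squares(f,atz(cs[0],us[0],.03));return s.x,np.sqrt(2*s.cost)
def seg(c,box,lo,hi,white=False):
    """largest saturated blob of a hue range within the box (pixel centroid, area)"""
    l,t,R,b=box;hsv=cv2.cvtColor(c['frame'],cv2.COLOR_RGB2HSV).astype(int);H,S,V=hsv[...,0],hsv[...,1],hsv[...,2]
    h=(H>=lo)&(H<=hi) if lo<=hi else (H>=lo)|(H<=hi)
    m=h&(S>90)&(V>40)
    if white:m|=V>150
    B=np.zeros_like(m);B[t:b,l:R]=1;m=(m&B).astype(np.uint8)
    n,L,st,_=cv2.connectedComponentsWithStats(m);k=1+np.argmax(st[1:,4]);m=(L==k).astype(np.uint8)
    h=cv2.findContours(m,0,1)[0];h=cv2.convexHull(np.vstack(h));f=np.zeros_like(m);cv2.fillPoly(f,[h],1)
    ys,xs=np.nonzero(f);return np.array([xs.mean(),ys.mean()]),f.sum(),int(m.sum())
def fit(cs,cents,pr,z0=0):
    f=lambda p:np.concatenate([hullm(c,prof(pr,p))[0]-u for c,u in zip(cs,cents)])
    s=least_squares(f,np.r_[atz(cs[-1],cents[-1],.02)[:2],z0],x_scale=.01)
    return s.x,np.round(s.fun,2)
def caps():return {n:r.capture(n) for n in('scene','top')}
E
cat > m.py <<'E'
from h import *
c=caps();cs=[c['scene'],c['top']]
def box(l,n,i=0,pad=5):
    d=r.trace(l,n);e=[int(v) for v in d[i]['extent']];return [e[0]-pad,e[1]-pad,e[2]+pad,e[3]+pad]
for l,pr,lo,hi,w in(('receiver_mid',PIECE,95,125,True),('coarse_mid',PIECE,165,15,True),('lid_mid',LID,55,85,False),('stand_top',STAND,0,30,False)):
    g=[seg(q,box(l,n),lo,hi,w) for n,q in c.items()]
    p,res=fit(cs,[x[0] for x in g],pr)
    z0=[np.round(least_squares(lambda a:hullm(q,prof(pr,[*a,0]))[0]-x[0],p[:2]).x*1e3,1) for q,x in zip(cs,g)]
    print(l,np.round(p*1e3,1),res,'z=0 per cam',z0,'area seg/model',[(int(x[1]),int(hullm(q,prof(pr,p))[1])) for q,x in zip(cs,g)])
# rack: white platform in both views
for n,bx in(('scene',(305,145,385,222)),('top',(188,170,240,236))):
    q=c[n];f=q['frame'].astype(int);V=f.min(2);m=np.zeros(V.shape,np.uint8);l,t,R,b=bx;m[t:b,l:R]=V[t:b,l:R]>125
    nn,L,st,_=cv2.connectedComponentsWithStats(m);m=(L==1+np.argmax(st[1:,4])).astype(np.uint8)
    h=cv2.convexHull(np.vstack(cv2.findContours(m,0,1)[0]));print(n,'minrect',cv2.minAreaRect(h),h[:,0].tolist())
    bk=np.zeros(V.shape,bool);bl,bt,bR,bb=(318,150,338,168) if n=='scene' else (200,214,216,228)
    bk[bt:bb,bl:bR]=f.max(2)[bt:bb,bl:bR]<60;ys,xs=np.nonzero(bk);print('grip',xs.mean(),ys.mean(),len(xs))
E
python3 m.py
```

```text
receiver_mid [457.  130.7   0.9] [ 0.36 -0.    0.37  0.42] z=0 per cam [array([455.8, 130.8]), array([458.3, 131.7])] area seg/model [(533, 555), (419, 410)]
coarse_mid [447.7  10.6   1. ] [0.51 0.04 0.23 0.27] z=0 per cam [array([446.1,  10.5]), array([448.6,  11.2])] area seg/model [(664, 627), (457, 414)]
lid_mid [ 471.4 -126.1    2.8] [ 0.36 -0.02  0.55  0.25] z=0 per cam [array([ 469.2, -125.5]), array([ 472.4, -125.1])] area seg/model [(687, 717), (407, 429)]
stand_top [ 599.7 -144.5    0.7] [0.39 0.01 0.37 0.36] z=0 per cam [array([ 598.7, -144.7]), array([ 600.9, -143.6])] area seg/model [(1184, 1223), (676, 686)]
scene minrect ((345.691162109375, 186.01470947265625), (61.91099166870117, 37.72969055175781), 30.963756561279297) [[335, 159], [346, 165], [364, 175], [365, 176], [378, 190], [378, 191], [377, 194], [376, 195], [356, 213], [354, 213], [324, 195], [316, 190], [313, 188], [312, 185], [312, 182], [330, 160], [331, 159]]
grip 327.40909090909093 159.20454545454547 44
top minrect ((212.5620880126953, 202.44483947753906), (37.58209228515625, 54.96381759643555), 3.3664608001708984) [[214, 175], [231, 176], [232, 177], [232, 192], [231, 209], [230, 225], [229, 230], [213, 230], [199, 229], [193, 228], [193, 217], [194, 198], [195, 184], [196, 176], [197, 175]]
grip nan nan 0m.py:16: RuntimeWarning: Mean of empty slice.
  bk[bt:bb,bl:bR]=f.max(2)[bt:bb,bl:bR]<60;ys,xs=np.nonzero(bk);print('grip',xs.mean(),ys.mean(),len(xs))
  ret = ret.dtype.type(ret / rcount)
```

```bash
cat > rk.py <<'E'
from h import *
c=caps()
def mask(n,bx):
    V=c[n]['frame'].astype(int).min(2);m=np.zeros(V.shape,np.uint8);l,t,R,b=bx;m[t:b,l:R]=V[t:b,l:R]>125
    nn,L,st,_=cv2.connectedComponentsWithStats(m);m=(L==1+np.argmax(st[1:,4])).astype(np.uint8)
    return cv2.convexHull(np.vstack(cv2.findContours(m,0,1)[0])).astype(np.float32)
def boxp(p,z=.02):
    ca,sa=np.cos(p[2]),np.sin(p[2])
    return [[p[0]+ca*x-sa*y,p[1]+sa*x+ca*y,zz] for x in(-.075,.075) for y in(-.05,.05) for zz in(0,z)]
H={'scene':mask('scene',(305,165,385,222)),'top':mask('top',(188,170,240,236))}
def res(p,names):
    o=[]
    for n in names:
        h=cv2.convexHull(proj(c[n],boxp(p)).astype(np.float32))
        pts=H[n][:,0]
        if n=='scene':pts=pts[pts[:,1]>181]
        o+=[cv2.pointPolygonTest(h,(float(a),float(b)),True)-.4 for a,b in pts]
    return np.array(o)
for names in(['top'],['scene'],['top','scene']):
    s=least_squares(res,[.53,.29,0],args=(names,),x_scale=[.01,.01,.1],diff_step=1e-3,loss='soft_l1');print(names,np.round(s.x*[1e3,1e3,57.3],1),np.abs(s.fun).mean())
p=s.x
g={}
for n,bx in(('scene',(318,150,340,170)),('top',(198,212,220,230))):
    l,t,R,b=bx;V=c[n]['frame'].astype(int).max(2)[t:b,l:R];w=np.clip(110-V,0,60)
    if n=='top':print(V)
    ys,xs=np.nonzero(V<85);g[n]=np.array([l+xs.mean(),t+ys.mean()]);print(n,g[n],len(xs))
print('grip tri',tri([c['scene'],c['top']],[g['scene'],g['top']]))
ca,sa=np.cos(p[2]),np.sin(p[2]);gp=[p[0]-.06*ca,p[1]-.06*sa,.079];print('grip pred',gp,[proj(c[n],[gp])[0] for n in c])
E
python3 rk.py
```

```text
['top'] [533.2 299.4  -2.2] 0.8752529674563622
['scene'] [531.9 298.7   0. ] 0.5857305768419925
['top', 'scene'] [531.8 299.6  -2.4] 0.6816228762362454
scene [328.01123596 157.72659176] 267
[[247 209 243 247 247 247 247 247 247 247 247 247 246 232 194 183 188 195
  213 230 240 247]
 [247 210 245 247 247 247 247 247 247 247 247 247 246 235 221 233 243 247
  247 247 247 247]
 [247 212 246 247 247 247 247 247 247 247 247 247 246 246 247 247 247 247
  247 247 247 247]
 [247 213 246 247 247 247 247 247 247 247 247 247 246 247 247 247 247 247
  247 247 247 247]
 [247 227 247 247 247 247 247 247 247 247 247 247 245 247 247 247 247 247
  247 247 247 247]
 [246 225 247 247 247 247 247 247 247 247 247 247 246 247 247 247 247 247
  247 247 247 247]
 [241 224 247 247 247 247 247 247 247 247 247 247 245 246 247 247 247 247
  247 247 247 247]
 [239 225 247 247 247 247 223 186 200 199 197 194 174 187 236 247 247 247
  247 247 247 246]
 [238 238 247 247 247 245 134  84  90  91  89  87  83  96 183 247 247 247
  247 247 245 239]
 [223 239 247 247 247 242 122  72  70  66  64  60  63  67 146 246 247 247
[... 345 characters left out ...]
181 172 169 235 247 247 247
  247 247 247 247]
 [247 247 247 247 247 247 247 247 247 247 247 247 247 247 247 247 247 247
  247 247 247 247]
 [247 247 247 247 247 247 247 247 247 247 247 247 247 247 247 247 247 247
  247 247 247 247]
 [216 222 233 239 243 244 244 246 247 247 247 247 247 247 247 247 247 247
  247 247 247 247]
 [123 132 137 146 153 157 161 167 176 183 187 191 194 205 219 224 224 226
  225 227 231 232]]
top [207.86206897 222.27586207] 29
grip tri (array([0.46859348, 0.30003368, 0.08551009]), np.float64(0.3257408390757458))
grip pred [np.float64(0.47183347025824873), np.float64(0.30209202085136305), 0.079] [array([329.48256403, 159.69498735]), array([207.63801259, 221.49916333])]
```

Emit:
drive_tool(commands=[{"tx": 0.37,"ty": -0.542,"tz": 0,"turn": 0.214,"hand": 0},{"tx": 0.37,"ty": -0.542,"tz": 0,"turn": 0.214,"hand": 0},{"tx": 0.37,"ty": -0.542,"tz": 0,"turn": 0.214,"hand": 0},{"tx": 0.37,"ty": -0.542,"tz": 0,"turn": 0.214,"hand": 0},{"tx": 0.37,"ty": -0.542,"tz": 0,"turn": 0.214,"hand": 0},{"tx": 0.37,"ty": -0.542,"tz": 0,"turn": 0.214,"hand": 0},{"tx": 0.37,"ty": -0.542,"tz": 0,"turn": 0.214,"hand": 0},{"tx": 0.37,"ty": -0.542,"tz": 0,"turn": 0.214,"hand": 0},{"tx": 0.37,"ty": -0.542,"tz": 0,"turn": 0.214,"hand": 0},{"tx": 0.37,"ty": -0.542,"tz": 0,"turn": 0.214,"hand": 0}], grip_force=20)

```text
time_s: 2.7
tcp_pos: [0.4704, 0.3017, 0.2267]
eef_rot: [-180.0, -0.0, -2.4]
contact_force: [-0.2, 0.3, -0.3]
gripper_width: 0.0877
gripper_force: 0.0
```

Emit:
drive_tool(commands=[{"tz": -0.14,"hand": 0},{"tz": -0.24,"hand": 0},{"tz": -0.277,"hand": 0},{"tz": -0.277,"hand": 0},{"tz": -0.277,"hand": 1},{"tz": -0.277,"hand": 1},{"tz": -0.277,"hand": 1},{"tz": -0.277,"hand": 1},{"tz": -0.277,"hand": 1},{"tz": -0.277,"hand": 1}], grip_force=20)

```text
invalid input
```

Emit:
drive_tool(commands=[{"tx": 0,"ty": 0,"tz": -0.14,"turn": 0,"hand": 0},{"tx": 0,"ty": 0,"tz": -0.24,"turn": 0,"hand": 0},{"tx": 0,"ty": 0,"tz": -0.277,"turn": 0,"hand": 0},{"tx": 0,"ty": 0,"tz": -0.277,"turn": 0,"hand": 0},{"tx": 0,"ty": 0,"tz": -0.277,"turn": 0,"hand": 1},{"tx": 0,"ty": 0,"tz": -0.277,"turn": 0,"hand": 1},{"tx": 0,"ty": 0,"tz": -0.277,"turn": 0,"hand": 1},{"tx": 0,"ty": 0,"tz": -0.277,"turn": 0,"hand": 1},{"tx": 0,"ty": 0,"tz": -0.277,"turn": 0,"hand": 1},{"tx": 0,"ty": 0,"tz": -0.277,"turn": 0,"hand": 1}], grip_force=20)

```text
time_s: 3.7
tcp_pos: [0.47, 0.3029, 0.0612]
eef_rot: [-179.9, -0.0, -2.3]
contact_force: [-0.6, 0.5, 0.5]
gripper_width: 0.0451
gripper_force: 0.0
```

Emit:
drive_tool(commands=[{"tx": 0,"ty": 0,"tz": 0,"turn": 0,"hand": 1},{"tx": 0,"ty": 0,"tz": 0,"turn": 0,"hand": 1},{"tx": 0,"ty": 0,"tz": 0,"turn": 0,"hand": 1},{"tx": 0,"ty": 0,"tz": 0,"turn": 0,"hand": 1},{"tx": 0,"ty": 0,"tz": 0,"turn": 0,"hand": 1}], grip_force=20)

```text
time_s: 4.2
tcp_pos: [0.4696, 0.3003, 0.0603]
eef_rot: [179.8, 0.1, -2.3]
contact_force: [1.8, -8.6, 4.6]
gripper_width: 0.0239
gripper_force: 20.0
```

```bash
python3 - <<'E'
import numpy as np
# bar arc shifts from grip start, in move units, rack yaw -2.3 deg
for t in np.linspace(.16,1.6,10):
    d=.115*(1-np.cos(t));y=np.radians(-2.3)
    print(round(t,2),np.round(np.array([d*np.cos(y),d*np.sin(y),.115*np.sin(t)])/.6,3))
E
```

```text
0.16 [ 0.002 -0.     0.031]
0.32 [ 0.01 -0.    0.06]
0.48 [ 0.022 -0.001  0.089]
0.64 [ 0.038 -0.002  0.114]
0.8 [ 0.058 -0.002  0.137]
0.96 [ 0.082 -0.003  0.157]
1.12 [ 0.108 -0.004  0.173]
1.28 [ 0.137 -0.005  0.184]
1.44 [ 0.167 -0.007  0.19 ]
1.6 [ 0.197 -0.008  0.192]
```

Emit:
drive_tool(commands=[{"tx": 0.002,"ty": -0.003,"tz": 0.031,"turn": 0,"hand": 1},{"tx": 0.01,"ty": -0.004,"tz": 0.06,"turn": 0,"hand": 1},{"tx": 0.022,"ty": -0.005,"tz": 0.089,"turn": 0,"hand": 1},{"tx": 0.038,"ty": -0.006,"tz": 0.114,"turn": 0,"hand": 1},{"tx": 0.058,"ty": -0.006,"tz": 0.137,"turn": 0,"hand": 1},{"tx": 0.082,"ty": -0.007,"tz": 0.157,"turn": 0,"hand": 1},{"tx": 0.108,"ty": -0.008,"tz": 0.173,"turn": 0,"hand": 1},{"tx": 0.137,"ty": -0.009,"tz": 0.184,"turn": 0,"hand": 1},{"tx": 0.167,"ty": -0.011,"tz": 0.19,"turn": 0,"hand": 1},{"tx": 0.197,"ty": -0.012,"tz": 0.192,"turn": 0,"hand": 1}], grip_force=20)

```text
time_s: 5.2
tcp_pos: [0.5879, 0.2938, 0.1761]
eef_rot: [179.9, 0.1, -2.3]
contact_force: [-1.9, -4.8, 1.7]
gripper_width: 0.024
gripper_force: 20.0
```

Emit:
drive_tool(commands=[{"tx": 0,"ty": 0,"tz": 0,"turn": 0,"hand": 0},{"tx": 0,"ty": 0,"tz": 0,"turn": 0,"hand": 0},{"tx": 0,"ty": 0,"tz": 0,"turn": 0,"hand": 0},{"tx": 0,"ty": 0,"tz": 0,"turn": 0,"hand": 0},{"tx": 0,"ty": 0,"tz": 0,"turn": 0,"hand": 0},{"tx": 0,"ty": 0,"tz": 0.08,"turn": 0,"hand": 0},{"tx": 0,"ty": 0,"tz": 0.11,"turn": 0,"hand": 0},{"tx": -0.1,"ty": -0.1,"tz": 0.11,"turn": 0,"hand": 0},{"tx": -0.16,"ty": -0.18,"tz": 0.11,"turn": 0,"hand": 0},{"tx": -0.218,"ty": -0.272,"tz": 0.11,"turn": 0,"hand": 0}])

```text
time_s: 6.2
tcp_pos: [0.49, 0.1801, 0.2414]
eef_rot: [-180.0, 0.0, -2.2]
contact_force: [0.2, -0.5, 1.0]
gripper_width: 0.0874
gripper_force: 0.0
```

```bash
python3 - <<'E'
from h import *
c=caps()
cv2.imwrite('pics/b1.png',np.hstack([cv2.resize(c['scene']['frame'][60:300,200:400],(400,480),interpolation=2),cv2.resize(c['top']['frame'][150:270,160:260],(400,480),interpolation=2)])[:,:,::-1])
E
```

```text
(no output)
```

View pics/b1.png

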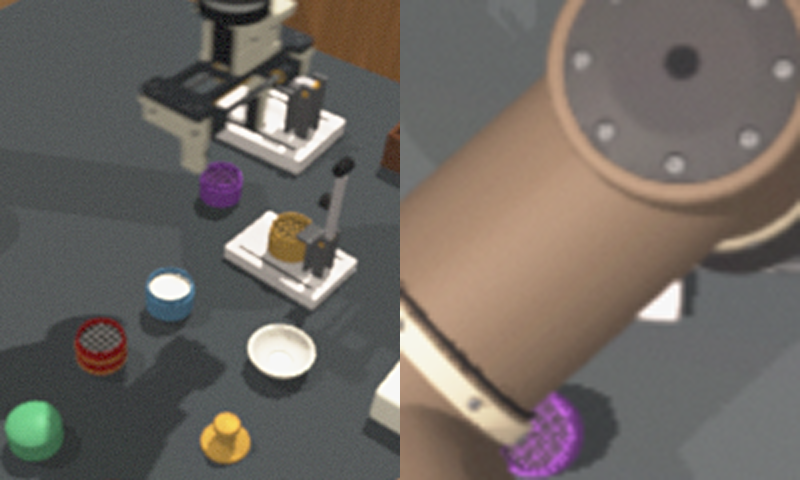

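Emit:
drive_tool(commands=[{"tx": 0,"ty": 0,"tz": 0,"turn": 0,"hand": 0},{"tx": 0,"ty": 0,"tz": 0,"turn": 0,"hand": 0}])

```text
time_s: 6.5
tcp_pos: [0.4921, 0.1816, 0.242]
eef_rot: [-180.0, -0.1, -2.3]
contact_force: [0.5, -0.7, 0.3]
gripper_width: 0.0876
gripper_force: 0.0
```

Emit:
drive_tool(commands=[{"tx": -0.0585,"ty": -0.0848,"tz": 0,"turn": 0,"hand": 0},{"tx": -0.0585,"ty": -0.0848,"tz": -0.06,"turn": 0,"hand": 0},{"tx": -0.0585,"ty": -0.0848,"tz": -0.14,"turn": 0,"hand": 0},{"tx": -0.0585,"ty": -0.0848,"tz": -0.22,"turn": 0,"hand": 0},{"tx": -0.0585,"ty": -0.0848,"tz": -0.3,"turn": 0,"hand": 0},{"tx": -0.0585,"ty": -0.0848,"tz": -0.35,"turn": 0,"hand": 0},{"tx": -0.0585,"ty": -0.0848,"tz": -0.38,"turn": 0,"hand": 0},{"tx": -0.0585,"ty": -0.0848,"tz": -0.39,"turn": 0,"hand": 0},{"tx": -0.0585,"ty": -0.0848,"tz": -0.39,"turn": 0,"hand": 0.5},{"tx": -0.0585,"ty": -0.0848,"tz": -0.39,"turn": 0,"hand": 1}], grip_force=25)

```text
time_s: 7.5
tcp_pos: [0.4573, 0.1308, 0.0081]
eef_rot: [-180.0, -0.0, -2.2]
contact_force: [-0.0, -0.5, -0.5]
gripper_width: 0.077
gripper_force: 0.0
```

Emit:
drive_tool(commands=[{"tx": 0,"ty": 0,"tz": 0,"turn": 0,"hand": 1},{"tx": 0,"ty": 0,"tz": 0,"turn": 0,"hand": 1},{"tx": 0,"ty": 0,"tz": 0,"turn": 0,"hand": 1},{"tx": 0,"ty": 0,"tz": 0,"turn": 0,"hand": 1}], grip_force=25)

```text
time_s: 7.9
tcp_pos: [0.4571, 0.1305, 0.0085]
eef_rot: [-179.9, -0.1, -2.3]
contact_force: [-1.7, -0.4, 7.4]
gripper_width: 0.0616
gripper_force: 25.0
```

Emit:
drive_tool(commands=[{"tx": 0,"ty": 0,"tz": 0.05,"turn": 0,"hand": 1},{"tx": 0,"ty": 0,"tz": 0.12,"turn": 0,"hand": 1},{"tx": 0.04,"ty": -0.07,"tz": 0.15,"turn": 0,"hand": 1},{"tx": 0.08,"ty": -0.14,"tz": 0.15,"turn": 0,"hand": 1},{"tx": 0.12,"ty": -0.21,"tz": 0.15,"turn": 0,"hand": 1},{"tx": 0.16,"ty": -0.28,"tz": 0.15,"turn": 0,"hand": 1},{"tx": 0.19,"ty": -0.35,"tz": 0.15,"turn": 0,"hand": 1},{"tx": 0.225,"ty": -0.42,"tz": 0.15,"turn": 0,"hand": 1},{"tx": 0.2377,"ty": -0.458,"tz": 0.15,"turn": 0,"hand": 1},{"tx": 0.2377,"ty": -0.458,"tz": 0.15,"turn": 0,"hand": 1}])

```text
time_s: 8.9
tcp_pos: [0.5993, -0.1478, 0.0969]
eef_rot: [180.0, 0.0, -2.5]
contact_force: [-0.9, 0.9, -2.5]
gripper_width: 0.0616
gripper_force: 25.0
```

```bash
python3 - <<'E'
from h import *
c=caps();q=c['scene'];s=r.get_state();print(s['tcp_pos'],s['gripper_width'])
u=seg(q,(225,230,300,330),95,125,True);print(u)
cv2.imwrite('pics/p1.png',cv2.resize(q['frame'][190:350,190:330],(560,640))[:600,:,::-1])
E
```

```text
[ 0.59849447 -0.14538472  0.0970188 ] 0.06162193161168106
(array([265.00802568, 252.105939  ]), np.uint64(623), 355)
```

View pics/p1.png

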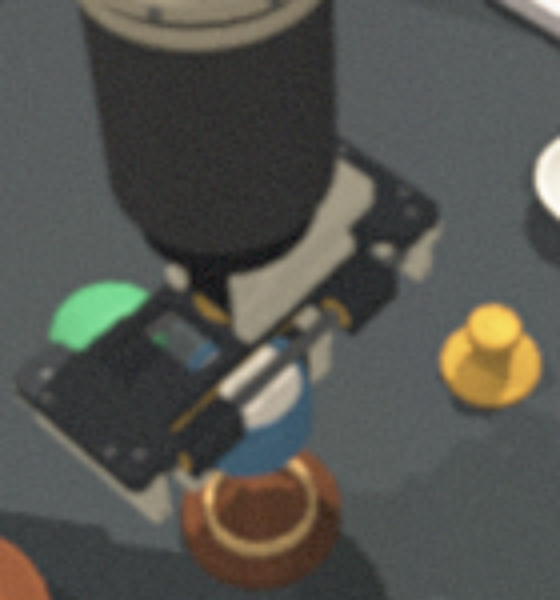

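Emit:
drive_tool(commands=[{"tx": 0,"ty": 0.001,"tz": -0.04,"turn": 0,"hand": 1},{"tx": 0,"ty": 0.001,"tz": -0.08,"turn": 0,"hand": 1},{"tx": 0,"ty": 0.001,"tz": -0.1,"turn": 0,"hand": 1},{"tx": 0,"ty": 0.001,"tz": -0.11,"turn": 0,"hand": 1},{"tx": 0,"ty": 0.001,"tz": -0.116,"turn": 0,"hand": 1},{"tx": 0,"ty": 0.001,"tz": -0.121,"turn": 0,"hand": 1},{"tx": 0,"ty": 0.001,"tz": -0.125,"turn": 0,"hand": 1},{"tx": 0,"ty": 0.001,"tz": -0.125,"turn": 0,"hand": 1}])

```text
time_s: 9.8
tcp_pos: [0.5993, -0.1441, 0.0229]
eef_rot: [-180.0, -0.0, -2.3]
contact_force: [0.0, -0.4, -1.6]
gripper_width: 0.0612
gripper_force: 25.0
```

Almost seated and free of contact. I'll lower the last 2 mm and release.

Emit:
drive_tool(commands=[{"tx": 0,"ty": 0,"tz": -0.002,"turn": 0,"hand": 1},{"tx": 0,"ty": 0,"tz": -0.004,"turn": 0,"hand": 1},{"tx": 0,"ty": 0,"tz": -0.004,"turn": 0,"hand": 1}])

```text
time_s: 10.1
tcp_pos: [0.5994, -0.1442, 0.0207]
eef_rot: [180.0, -0.0, -2.3]
contact_force: [-1.6, 0.9, 1.2]
gripper_width: 0.0619
gripper_force: 25.0
```

Emit:
drive_tool(commands=[{"tx": 0,"ty": 0,"tz": 0,"turn": 0,"hand": 0},{"tx": 0,"ty": 0,"tz": 0,"turn": 0,"hand": 0},{"tx": 0,"ty": 0,"tz": 0,"turn": 0,"hand": 0},{"tx": 0,"ty": 0,"tz": 0,"turn": 0,"hand": 0},{"tx": 0,"ty": 0,"tz": 0.05,"turn": 0,"hand": 0},{"tx": 0,"ty": 0,"tz": 0.12,"turn": 0,"hand": 0},{"tx": 0,"ty": 0,"tz": 0.2,"turn": 0,"hand": 0},{"tx": 0,"ty": 0,"tz": 0.28,"turn": 0,"hand": 0},{"tx": -0.08,"ty": 0.02,"tz": 0.32,"turn": 0,"hand": 0},{"tx": -0.15,"ty": 0.04,"tz": 0.32,"turn": 0,"hand": 0}])

```text
time_s: 11.1
tcp_pos: [0.5106, -0.1202, 0.2152]
eef_rot: [-180.0, -0.3, -2.3]
contact_force: [-0.2, 1.1, -0.1]
gripper_width: 0.0878
gripper_force: 0.0
```

```bash
cat > fine.py <<'E'
from h import *
c=caps()
# fine sieve, known z=20 mm: fit brass blob (fill its hull)
bx={'scene':(325,160,358,198),'top':(196,188,230,216)}
cs=[];us=[]
for n in c:
    u=seg(c[n],bx[n],8,32);print(n,u);cs.append(c[n]);us.append(u[0])
    p=least_squares(lambda a:hullm(c[n],prof(PIECE,[*a,.02]))[0]-u[0],[.53,.3]).x;print(' xy@z20',np.round(p*1e3,1),'model',hullm(c[n],prof(PIECE,[*p,.02]))[1])
print(fit(cs,us,PIECE,.02))
u=[seg(c[n],b,95,125,True) for n,b in(('scene',(230,270,285,340)),('top',(340,155,390,205)))]
print('receiver',u,fit(cs,[x[0] for x in u],PIECE,.012))
cv2.imwrite('pics/f1.png',np.hstack([cv2.resize(c['scene']['frame'][150:220,300:390],(400,311),interpolation=2),cv2.resize(c['top']['frame'][160:240,180:250],(350,400),interpolation=2)[:311]])[:,:,::-1])
cv2.imwrite('pics/f2.png',np.hstack([cv2.resize(c['scene']['frame'][250:350,210:310],(400,400),interpolation=2),cv2.resize(c['top']['frame'][130:230,320:420],(400,400),interpolation=2)])[:,:,::-1])
E
python3 fine.py; python3 -c "
import cv2,numpy as np
a=cv2.imread('pics/f1.png');b=cv2.imread('pics/f2.png')[:,:750];b=cv2.resize(b,(750,280)) ;cv2.imwrite('pics/f3.png',np.vstack([a,b]))"
```

```text
scene (array([344.38084633, 177.90200445]), np.uint64(449), 393)
 xy@z20 [524.9 300.1] model 509.7716415245086
top (array([211.23157895, 202.24210526]), np.uint64(380), 364)
 xy@z20 [528.9 298.3] model 435.68959424982313
(array([0.52740894, 0.29701747, 0.02383192]), array([ 0.29, -0.06,  0.25,  0.35]))
receiver [(array([254.76463263, 308.8505604 ]), np.uint64(803), 724), (array([368.92307692, 174.54298643]), np.uint64(1547), 1487)] (array([ 0.60138956, -0.14260506,  0.01726991]), array([ 0.75, -0.14,  0.95,  0.79]))
```

View pics/f3.png

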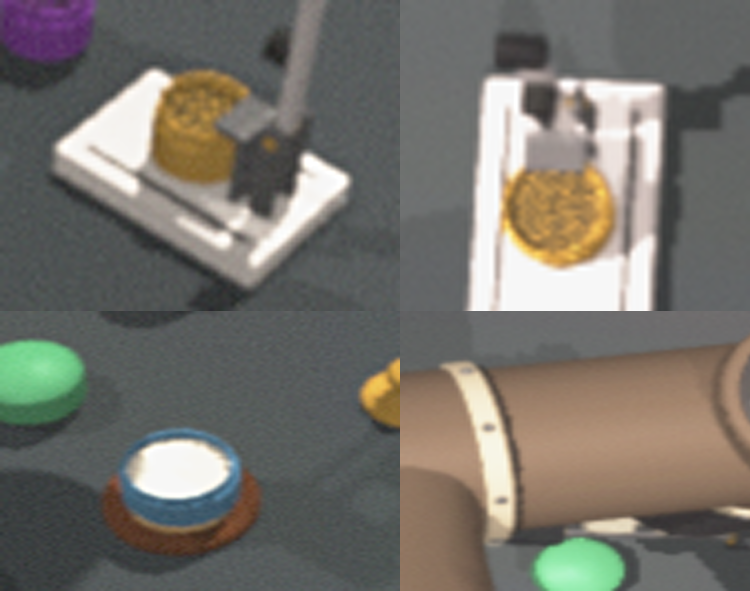

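Bar is up (upright at crop 310,50), the receiver sits level in the stand's collar (crop 180,490), and the brass sieve is free under the keeper lip (crop 560,210 in the top view). Now I go over it, slightly off-centre toward -x to stay clear of the bar's foot.

Emit:
drive_tool(commands=[{"tx": 0.024,"ty": 0.08,"tz": 0.02,"turn": 0,"hand": 0},{"tx": 0.024,"ty": 0.16,"tz": 0.02,"turn": 0,"hand": 0},{"tx": 0.024,"ty": 0.24,"tz": 0.02,"turn": 0,"hand": 0},{"tx": 0.024,"ty": 0.32,"tz": 0.02,"turn": 0,"hand": 0},{"tx": 0.024,"ty": 0.4,"tz": 0.02,"turn": 0,"hand": 0},{"tx": 0.024,"ty": 0.48,"tz": 0.02,"turn": 0,"hand": 0},{"tx": 0.024,"ty": 0.56,"tz": 0.02,"turn": 0,"hand": 0},{"tx": 0.024,"ty": 0.64,"tz": 0.02,"turn": 0,"hand": 0},{"tx": 0.024,"ty": 0.6987,"tz": 0.02,"turn": 0,"hand": 0},{"tx": 0.024,"ty": 0.6987,"tz": 0.02,"turn": 0,"hand": 0}])

```text
time_s: 12.2
tcp_pos: [0.5234, 0.3031, 0.2232]
eef_rot: [180.0, 0.0, -2.1]
contact_force: [-0.3, -0.4, -0.0]
gripper_width: 0.0874
gripper_force: 0.0
```

Emit:
drive_tool(commands=[{"tx": 0,"ty": 0,"tz": 0,"turn": 0,"hand": 0},{"tx": 0,"ty": 0,"tz": -0.07,"turn": 0,"hand": 0},{"tx": 0,"ty": 0,"tz": -0.14,"turn": 0,"hand": 0},{"tx": 0,"ty": 0,"tz": -0.19,"turn": 0,"hand": 0},{"tx": 0,"ty": 0,"tz": -0.23,"turn": 0,"hand": 0},{"tx": 0,"ty": 0,"tz": -0.23,"turn": 0,"hand": 0}])

```text
time_s: 12.8
tcp_pos: [0.5219, 0.2961, 0.0829]
eef_rot: [179.7, 0.3, -2.4]
contact_force: [-0.5, -0.8, -0.4]
gripper_width: 0.0876
gripper_force: 0.0
```

Emit:
drive_tool(commands=[{"tx": 0.005,"ty": 0.004,"tz": -0.03,"turn": 0,"hand": 0},{"tx": 0.005,"ty": 0.004,"tz": -0.06,"turn": 0,"hand": 0},{"tx": 0.005,"ty": 0.004,"tz": -0.08,"turn": 0,"hand": 0},{"tx": 0.005,"ty": 0.004,"tz": -0.086,"turn": 0,"hand": 0},{"tx": 0.005,"ty": 0.004,"tz": -0.086,"turn": 0,"hand": 0}])

```text
time_s: 13.3
tcp_pos: [0.5268, 0.3013, 0.035]
eef_rot: [180.0, -0.0, -2.3]
contact_force: [0.3, 0.3, 0.4]
gripper_width: 0.0875
gripper_force: 0.0
```

Emit:
drive_tool(commands=[{"tx": 0,"ty": 0,"tz": 0,"turn": 0,"hand": 1},{"tx": 0,"ty": 0,"tz": 0,"turn": 0,"hand": 1},{"tx": 0,"ty": 0,"tz": 0,"turn": 0,"hand": 1},{"tx": 0,"ty": 0,"tz": 0,"turn": 0,"hand": 1},{"tx": 0,"ty": 0,"tz": 0,"turn": 0,"hand": 1},{"tx": 0,"ty": 0,"tz": 0,"turn": 0,"hand": 1}], grip_force=20)

```text
time_s: 13.9
tcp_pos: [0.5266, 0.3013, 0.035]
eef_rot: [180.0, -0.0, -2.3]
contact_force: [-1.8, -2.4, 5.6]
gripper_width: 0.0618
gripper_force: 20.0
```

Emit:
drive_tool(commands=[{"tx": 0,"ty": 0,"tz": 0,"turn": 0,"hand": 0.2},{"tx": 0,"ty": -0.001,"tz": 0,"turn": 0,"hand": 0.2},{"tx": 0,"ty": -0.001,"tz": -0.008,"turn": 0,"hand": 0.2},{"tx": 0,"ty": -0.001,"tz": -0.008,"turn": 0,"hand": 0.2},{"tx": 0,"ty": -0.001,"tz": -0.008,"turn": 0,"hand": 1},{"tx": 0,"ty": -0.001,"tz": -0.008,"turn": 0,"hand": 1},{"tx": 0,"ty": -0.001,"tz": -0.008,"turn": 0,"hand": 1},{"tx": 0,"ty": -0.001,"tz": -0.008,"turn": 0,"hand": 1},{"tx": 0,"ty": -0.001,"tz": -0.008,"turn": 0,"hand": 1}], grip_force=20)

```text
time_s: 14.8
tcp_pos: [0.5264, 0.3008, 0.0296]
eef_rot: [180.0, 0.0, -2.3]
contact_force: [-0.2, -0.2, -2.1]
gripper_width: 0.0611
gripper_force: 20.0
```

Emit:
drive_tool(commands=[{"tx": -0.015,"ty": 0.0005,"tz": 0,"turn": 0,"hand": 1},{"tx": -0.03,"ty": 0.001,"tz": 0,"turn": 0,"hand": 1},{"tx": -0.045,"ty": 0.002,"tz": 0,"turn": 0,"hand": 1},{"tx": -0.06,"ty": 0.0025,"tz": 0,"turn": 0,"hand": 1},{"tx": -0.075,"ty": 0.003,"tz": 0,"turn": 0,"hand": 1},{"tx": -0.083,"ty": 0.003,"tz": 0,"turn": 0,"hand": 1},{"tx": -0.083,"ty": 0.003,"tz": 0,"turn": 0,"hand": 1}])

```text
time_s: 15.5
tcp_pos: [0.476, 0.3028, 0.03]
eef_rot: [-180.0, -0.0, -2.2]
contact_force: [-0.3, 0.2, -2.3]
gripper_width: 0.0614
gripper_force: 20.0
```

```bash
python3 - <<'E'
from h import *
c=caps();q=c['scene'];s=r.get_state();print(s['tcp_pos'],s['gripper_width'],s['contact_force'],s['gripper_force'])
cv2.imwrite('pics/p2.png',cv2.resize(q['frame'][110:220,290:400],(500,500),interpolation=2)[:,:,::-1])
E
```

```text
[0.47687818 0.30292741 0.029934  ] 0.061423569923067405 [-0.28512114 -0.49321933 -2.40890665] 19.999161064624786
```

View pics/p2.png

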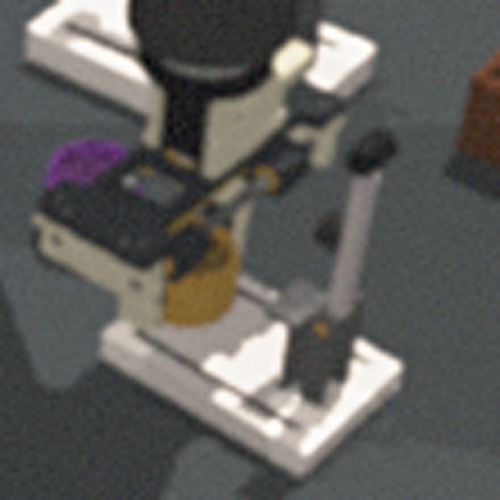

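The sieve (crop 200,280) has slid out clear of the keeper lip and the bar is still up (370,150). Lifting and carrying.

Emit:
drive_tool(commands=[{"tx": 0,"ty": 0,"tz": 0.05,"turn": 0,"hand": 1},{"tx": 0,"ty": 0,"tz": 0.12,"turn": 0,"hand": 1},{"tx": 0,"ty": -0.06,"tz": 0.18,"turn": 0,"hand": 1},{"tx": 0.02,"ty": -0.13,"tz": 0.2,"turn": 0,"hand": 1},{"tx": 0.04,"ty": -0.2,"tz": 0.2,"turn": 0,"hand": 1},{"tx": 0.06,"ty": -0.27,"tz": 0.2,"turn": 0,"hand": 1},{"tx": 0.08,"ty": -0.34,"tz": 0.2,"turn": 0,"hand": 1},{"tx": 0.1,"ty": -0.41,"tz": 0.2,"turn": 0,"hand": 1},{"tx": 0.12,"ty": -0.48,"tz": 0.2,"turn": 0,"hand": 1},{"tx": 0.14,"ty": -0.55,"tz": 0.2,"turn": 0,"hand": 1}])

```text
time_s: 16.6
tcp_pos: [0.5613, -0.0293, 0.1499]
eef_rot: [-180.0, -0.0, -2.3]
contact_force: [0.8, 0.1, -2.2]
gripper_width: 0.0614
gripper_force: 20.0
```

Emit:
drive_tool(commands=[{"tx": 0.02,"ty": -0.07,"tz": 0,"turn": 0,"hand": 1},{"tx": 0.04,"ty": -0.14,"tz": 0,"turn": 0,"hand": 1},{"tx": 0.057,"ty": -0.18,"tz": 0,"turn": 0,"hand": 1},{"tx": 0.057,"ty": -0.196,"tz": -0.04,"turn": 0,"hand": 1},{"tx": 0.057,"ty": -0.196,"tz": -0.08,"turn": 0,"hand": 1},{"tx": 0.057,"ty": -0.196,"tz": -0.08,"turn": 0,"hand": 1},{"tx": 0.057,"ty": -0.196,"tz": -0.08,"turn": 0,"hand": 1}])

```text
time_s: 17.3
tcp_pos: [0.595, -0.1453, 0.1018]
eef_rot: [180.0, 0.1, -2.3]
contact_force: [-0.3, -0.4, -1.0]
gripper_width: 0.0617
gripper_force: 20.0
```

```bash
python3 - <<'E'
from h import *
c=caps();q=c['scene'];s=r.get_state();print(s['tcp_pos'],s['eef_rot'],s['gripper_width'],s['contact_force'])
x,y,z=s['tcp_pos']
im=cv2.resize(q['frame'],None,fx=5,fy=5,interpolation=2)
for off,col in((0,(255,0,0)),(.005,(0,255,0))):
    for R,h in((.0205,0),(.031,.008),(.031,.036)):
        P=proj(q,np.c_[x+off+R*np.cos(A),y+R*np.sin(A),0*A+z-.010+h]);cv2.polylines(im,[((P+.5)*5).astype(int)],True,col,1)
u,v=(proj(q,[[x,y,z]])[0]*5).astype(int);cv2.imwrite('pics/p3.png',im[v-250:v+300,u-300:u+300][:,:,::-1])
E
```

```text
[ 0.59600544 -0.14480068  0.10317511] [ 1.79984669e+02 -1.10698486e-01 -2.22888937e+00] 0.06179703338163611 [ 0.76209035  0.89416146 -1.64724944]
```

View pics/p3.png

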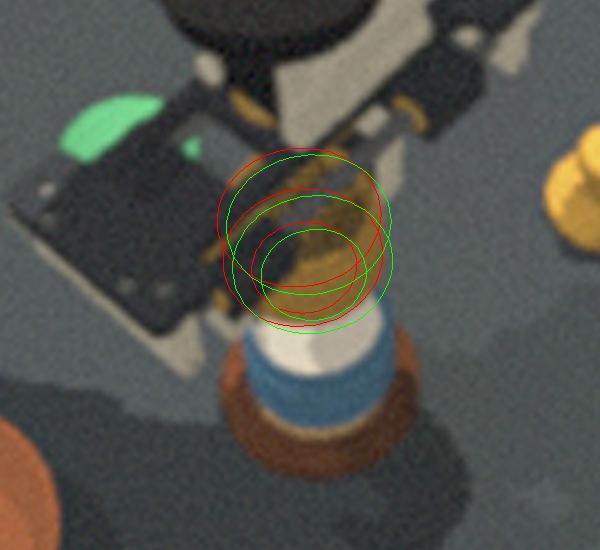

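The green outline (+5 mm offset) follows the brass edge slightly better than red at (388,260), so the sieve is roughly centred over the receiver. Lowering gently.

Emit:
drive_tool(commands=[{"tx": 0,"ty": 0,"tz": -0.02,"turn": 0,"hand": 1},{"tx": 0,"ty": 0,"tz": -0.04,"turn": 0,"hand": 1},{"tx": 0,"ty": 0,"tz": -0.05,"turn": 0,"hand": 1},{"tx": 0,"ty": 0,"tz": -0.056,"turn": 0,"hand": 1},{"tx": 0,"ty": 0,"tz": -0.061,"turn": 0,"hand": 1},{"tx": 0,"ty": 0,"tz": -0.065,"turn": 0,"hand": 1},{"tx": 0,"ty": 0,"tz": -0.068,"turn": 0,"hand": 1},{"tx": 0,"ty": 0,"tz": -0.068,"turn": 0,"hand": 1}])

```text
time_s: 18.2
tcp_pos: [0.5949, -0.1449, 0.0609]
eef_rot: [180.0, 0.0, -2.3]
contact_force: [-0.3, -1.3, -2.5]
gripper_width: 0.0618
gripper_force: 20.0
```

Emit:
drive_tool(commands=[{"tx": 0,"ty": 0,"tz": -0.0015,"turn": 0,"hand": 1},{"tx": 0,"ty": 0,"tz": -0.0015,"turn": 0,"hand": 1},{"tx": 0,"ty": 0,"tz": -0.0015,"turn": 0,"hand": 0},{"tx": 0,"ty": 0,"tz": -0.0015,"turn": 0,"hand": 0},{"tx": 0,"ty": 0,"tz": -0.0015,"turn": 0,"hand": 0},{"tx": 0,"ty": 0,"tz": -0.0015,"turn": 0,"hand": 0},{"tx": 0,"ty": 0,"tz": 0.05,"turn": 0,"hand": 0},{"tx": 0,"ty": 0,"tz": 0.12,"turn": 0,"hand": 0},{"tx": 0,"ty": 0,"tz": 0.2,"turn": 0,"hand": 0},{"tx": -0.06,"ty": 0.05,"tz": 0.2,"turn": 0,"hand": 0}])

```text
time_s: 19.2
tcp_pos: [0.5661, -0.1165, 0.188]
eef_rot: [179.9, -0.8, -2.3]
contact_force: [0.3, 2.0, -0.7]
gripper_width: 0.0874
gripper_force: 0.0
```

Emit:
drive_tool(commands=[{"tx": -0.06,"ty": 0.06,"tz": 0,"turn": 0,"hand": 0},{"tx": -0.12,"ty": 0.12,"tz": 0,"turn": 0,"hand": 0},{"tx": -0.187,"ty": 0.18,"tz": 0,"turn": 0,"hand": 0},{"tx": -0.187,"ty": 0.21,"tz": 0,"turn": 0,"hand": 0},{"tx": -0.187,"ty": 0.21,"tz": 0,"turn": 0,"hand": 0},{"tx": -0.187,"ty": 0.21,"tz": 0,"turn": 0,"hand": 0}])

```text
time_s: 19.8
tcp_pos: [0.4469, 0.0116, 0.1815]
eef_rot: [-180.0, -0.1, -2.2]
contact_force: [-0.1, -0.3, 0.5]
gripper_width: 0.0877
gripper_force: 0.0
```

```bash
python3 - <<'E'
from h import *
c=caps();s=r.get_state();print(s['tcp_pos'],s['eef_rot'],s['gripper_width'])
im=[]
for n,(y,x) in(('scene',(240,200)),('top',(120,310))):
    im.append(cv2.resize(c[n]['frame'][y:y+110,x:x+110],(400,400),interpolation=2))
    q=c[n]
    for b in((.012,.050)):
        pass
cv2.imwrite('pics/p4.png',np.hstack(im)[:,:,::-1])
u=[seg(c[n],b,8,32,False) for n,b in(('scene',(230,255,285,335)),)];print(u)
E
```

```text
[0.44706639 0.01078027 0.18098102] [ 1.79996024e+02 -2.04452970e-03 -2.28587583e+00] 0.0875218200572942
[(array([253.87205967, 309.29030407]), np.uint64(1743), 1337)]
```

View pics/p4.png

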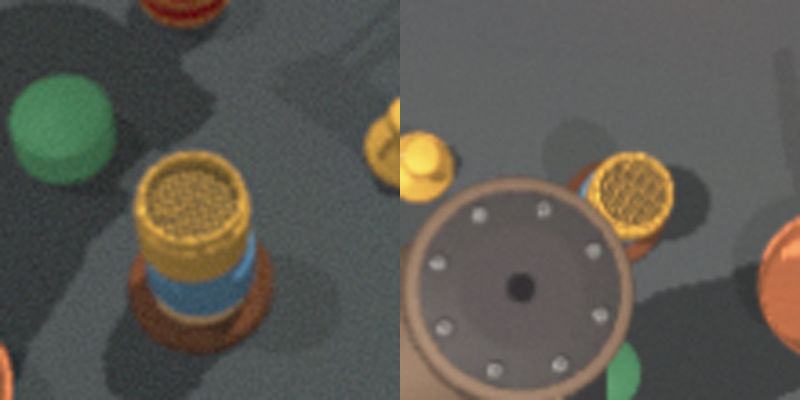

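```bash
cat > chk.py <<'E'
from h import *
import sys
def overlay(q,bases,y0,x0,h,w,f,fn,xy=(.5997,-.1445)):
    im=cv2.resize(q['frame'][y0:y0+h,x0:x0+w],(w*f,h*f),interpolation=2)
    for b in bases:
        for R,z in((.031,.008),(.031,.036),(.0285,.046)):
            P=(proj(q,np.c_[xy[0]+R*np.cos(A),xy[1]+R*np.sin(A),0*A+b+z])-[x0,y0]+.5)*f
            cv2.polylines(im,[P.astype(int)],True,(0,255,0),1)
    cv2.imwrite(fn,im[:,:,::-1])
if __name__=='__main__':
    q=r.capture('scene');overlay(q,[.012,.05],265,220,75,70,8,'pics/p5.png')
E
python3 chk.py
```

```text
(no output)
```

View pics/p5.png

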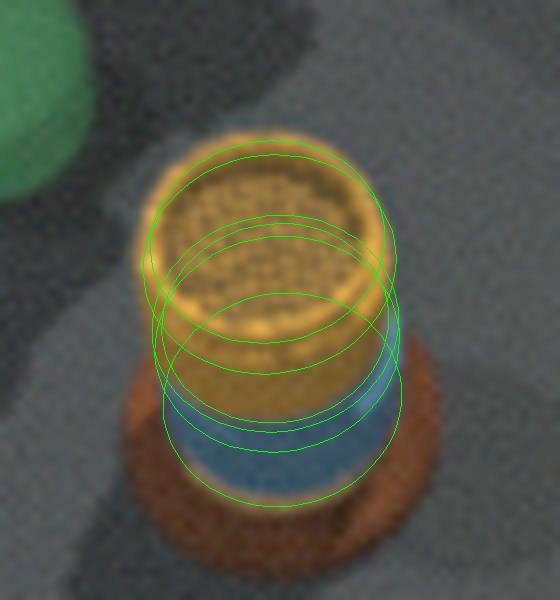

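The overlay shows the brass sieve about 3–4 mm up and left of its seated outline: its lower edge is at y≈415 where I expect 432. It is perched on the collar rather than seated. I'll move clear, measure it and mend it.

Emit:
drive_tool(commands=[{"tx": 0.02,"ty": 0.08,"tz": 0,"turn": 0,"hand": 0},{"tx": 0.04,"ty": 0.16,"tz": 0,"turn": 0,"hand": 0},{"tx": 0.06,"ty": 0.22,"tz": 0,"turn": 0,"hand": 0},{"tx": 0.06,"ty": 0.22,"tz": 0,"turn": 0,"hand": 0}])

```text
time_s: 20.35
tcp_pos: [0.4848, 0.1459, 0.1803]
eef_rot: [180.0, -0.0, -2.2]
contact_force: [0.0, -0.8, -1.3]
gripper_width: 0.0876
gripper_force: 0.0
```

```bash
cat > fs.py <<'E'
from h import *
c=caps();cs=list(c.values());BODY=PIECE[2:]
def brass(q,box,lo=15,hi=32):return seg(q,box,lo,hi)
g=[brass(c['scene'],(230,265,285,335)),brass(c['top'],(345,145,395,200))];print(g)
p,res=fit(cs,[x[0] for x in g],BODY,.05);print('fit',np.round(p*1e3,1),res,[hullm(q,prof(BODY,p))[1] for q in cs])
for z in(.05,.054):
    print(z,[np.round(least_squares(lambda a:hullm(q,prof(BODY,[*a,z]))[0]-x[0],p[:2]).x*1e3,1) for q,x in zip(cs,g)])
# receiver body and stand for comparison in the top view
f=np.hstack([cv2.resize(c['scene']['frame'][265:340,220:295],(400,400),interpolation=2),cv2.resize(c['top']['frame'][145:200,345:400],(400,400),interpolation=2)]);cv2.imwrite('pics/p6.png',f[:,:,::-1])
E
python3 fs.py
```

```text
[(array([252.45828933, 298.9281943 ]), np.uint64(947), 930), (array([372.85534591, 173.38574423]), np.uint64(477), 466)]
fit [ 598.4 -144.8   54.3] [0.34 0.02 0.37 0.28] [948.0631584157236, 467.2745262112003]
0.05 [array([ 595.9, -143.3]), array([ 600.1, -144.6])]
0.054 [array([ 597.7, -145. ]), array([ 599.2, -143.8])]
```

View pics/p6.png

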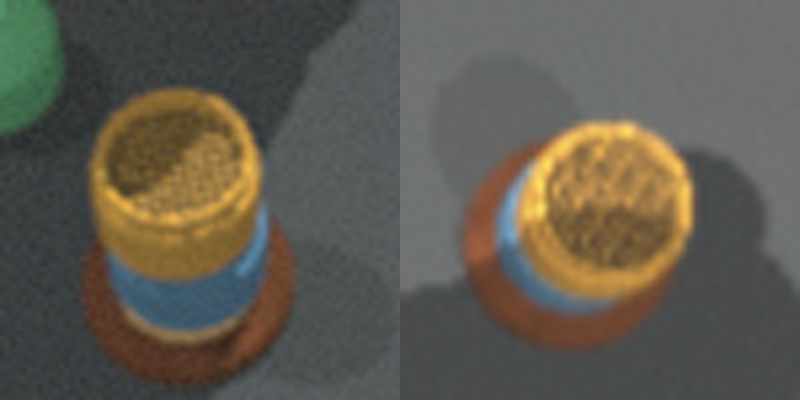

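```bash
cat > tilt.py <<'E'
from h import *
from scipy.optimize import minimize
def contour(q,box,lo,hi,white=False):
    l,t,R,b=box;im=cv2.resize(q['frame'][t:b,l:R],None,fx=4,fy=4,interpolation=cv2.INTER_CUBIC)
    hsv=cv2.cvtColor(im,cv2.COLOR_RGB2HSV).astype(int);H,S,V=hsv[...,0],hsv[...,1],hsv[...,2]
    m=((H>=lo)&(H<=hi) if lo<=hi else (H>=lo)|(H<=hi))&(S>90)&(V>40)
    if white:m|=V>150
    m=cv2.medianBlur(m.astype(np.uint8),9);n,L,st,_=cv2.connectedComponentsWithStats(m);m=(L==1+np.argmax(st[1:,4])).astype(np.uint8)
    h=cv2.convexHull(np.vstack(cv2.findContours(m,0,1)[0]));f=np.zeros_like(m);cv2.fillPoly(f,[h],1)
    k=cv2.findContours(f,0,1)[0][0][:,0][::3];return (k+.5)/4-.5+[l,t]
def pose(p,pr):
    P=prof(pr,[0,0,-.023]);Rm=cv2.Rodrigues(np.array([p[3],p[4],0.]))[0];return P@Rm.T+[p[0],p[1],p[2]+.023]
def fitt(cs,ks,pr,p0,tilt=True):
    def f(a):
        a=np.r_[a,0,0][:5] if not tilt else a;o=[]
        for q,k in zip(cs,ks):
            h=cv2.convexHull(proj(q,pose(a,pr)).astype(np.float32))
            o+=[cv2.pointPolygonTest(h,(float(u),float(v)),True) for u,v in k]
        return np.array(o)
    s=least_squares(f,p0 if tilt else p0[:3],x_scale=[.01,.01,.01,.2,.2][:5 if tilt else 3],diff_step=1e-3,loss='soft_l1',f_scale=.5)
    return np.round(s.x[:3]*1e3,1),np.round(np.degrees(s.x[3:]),1),round(np.abs(s.fun).mean(),2)
if __name__=='__main__':
    c=caps();cs=list(c.values())
    for nm,bx,lo,hi,w,pr,p0 in(('fine',((230,265,285,335),(345,145,395,200)),15,32,False,PIECE[2:],[.599,-.1445,.05,.01,.01]),
      ('red',((230,205,270,258),(300,212,332,245)),165,15,True,PIECE,[.448,.0106,.001,.01,.01]),
      ('lid',((195,255,240,300),(343,205,385,236)),50,90,False,LID,[.471,-.126,.001,.01,.01])):
        ks=[contour(q,b,lo,hi,w) for q,b in zip(cs,bx)]
        print(nm,fitt(cs,ks,pr,p0,False),fitt(cs,ks,pr,p0,True))
E
python3 tilt.py
```

```text
fine (array([ 598.2, -144.8,   54.4]), array([], dtype=float64), np.float64(0.34)) (array([ 598. , -144.8,   54.4]), array([-2.,  2.]), np.float64(0.33))
red (array([447.6,   9.9,   1.8]), array([], dtype=float64), np.float64(0.27)) (array([447.6,  10. ,   2.1]), array([3.2, 1.7]), np.float64(0.26))
lid (array([ 470.9, -126. ,    2.3]), array([], dtype=float64), np.float64(0.5)) (array([ 470.9, -125.8,    2.8]), array([-9.8, -4.1]), np.float64(0.34))
```

Vision has a height bias of about 2 mm on table items, so the sieve reads only about 2 mm high, which settles nothing. I'll check by touch: re-grasp it centred, lift it a little, lower it again and compare the contact heights.

Emit:
drive_tool(commands=[{"tx": 0.03,"ty": -0.08,"tz": 0,"turn": 0,"hand": 0},{"tx": 0.06,"ty": -0.15,"tz": 0,"turn": 0,"hand": 0},{"tx": 0.09,"ty": -0.22,"tz": 0,"turn": 0,"hand": 0},{"tx": 0.12,"ty": -0.29,"tz": 0,"turn": 0,"hand": 0},{"tx": 0.15,"ty": -0.36,"tz": 0,"turn": 0,"hand": 0},{"tx": 0.18,"ty": -0.43,"tz": 0,"turn": 0,"hand": 0},{"tx": 0.191,"ty": -0.484,"tz": 0,"turn": 0,"hand": 0},{"tx": 0.191,"ty": -0.484,"tz": 0,"turn": 0,"hand": 0},{"tx": 0.191,"ty": -0.484,"tz": 0,"turn": 0,"hand": 0}])

```text
time_s: 21.45
tcp_pos: [0.5964, -0.1493, 0.1806]
eef_rot: [-180.0, 0.0, -2.5]
contact_force: [-0.7, -0.4, -1.0]
gripper_width: 0.0877
gripper_force: 0.0
```

Emit:
drive_tool(commands=[{"tx": 0,"ty": 0,"tz": -0.06,"turn": 0,"hand": 0},{"tx": 0,"ty": 0,"tz": -0.12,"turn": 0,"hand": 0},{"tx": 0,"ty": 0,"tz": -0.17,"turn": 0,"hand": 0},{"tx": 0,"ty": 0,"tz": -0.195,"turn": 0,"hand": 0},{"tx": 0,"ty": 0,"tz": -0.2,"turn": 0,"hand": 0},{"tx": 0,"ty": 0,"tz": -0.2,"turn": 0,"hand": 0}])

```text
time_s: 22.05
tcp_pos: [0.5972, -0.1469, 0.0612]
eef_rot: [180.0, 0.0, -2.2]
contact_force: [0.5, 0.5, 0.9]
gripper_width: 0.0876
gripper_force: 0.0
```

Emit:
drive_tool(commands=[{"tx": 0.003,"ty": 0.003,"tz": 0,"turn": 0,"hand": 0},{"tx": 0.003,"ty": 0.003,"tz": 0,"turn": 0,"hand": 1},{"tx": 0.003,"ty": 0.003,"tz": 0,"turn": 0,"hand": 1},{"tx": 0.003,"ty": 0.003,"tz": 0,"turn": 0,"hand": 1},{"tx": 0.003,"ty": 0.003,"tz": 0,"turn": 0,"hand": 1},{"tx": 0.003,"ty": 0.003,"tz": 0,"turn": 0,"hand": 1},{"tx": 0.003,"ty": 0.003,"tz": 0,"turn": 0,"hand": 1}], grip_force=15)

```text
time_s: 22.75
tcp_pos: [0.5993, -0.1455, 0.0613]
eef_rot: [180.0, -0.0, -2.3]
contact_force: [-0.7, 0.6, 3.4]
gripper_width: 0.0615
gripper_force: 15.0
```

Emit:
drive_tool(commands=[{"tx": 0,"ty": 0,"tz": 0.01,"turn": 0,"hand": 1},{"tx": 0,"ty": 0,"tz": 0.02,"turn": 0,"hand": 1},{"tx": 0,"ty": 0,"tz": 0.02,"turn": 0,"hand": 1},{"tx": 0,"ty": 0,"tz": 0.01,"turn": 0,"hand": 1},{"tx": 0,"ty": 0,"tz": 0.003,"turn": 0,"hand": 1},{"tx": 0,"ty": 0,"tz": 0.001,"turn": 0,"hand": 1},{"tx": 0,"ty": 0,"tz": 0,"turn": 0,"hand": 1},{"tx": 0,"ty": 0,"tz": 0,"turn": 0,"hand": 1}])

```text
time_s: 23.55
tcp_pos: [0.5989, -0.1455, 0.0613]
eef_rot: [180.0, 0.0, -2.3]
contact_force: [-4.1, 1.6, 4.8]
gripper_width: 0.0618
gripper_force: 15.0
```

Emit:
drive_tool(commands=[{"tx": 0,"ty": 0,"tz": -0.0015,"turn": 0,"hand": 1},{"tx": 0,"ty": 0,"tz": -0.003,"turn": 0,"hand": 1},{"tx": 0,"ty": 0,"tz": -0.003,"turn": 0,"hand": 1}])

```text
time_s: 23.85
tcp_pos: [0.5991, -0.1455, 0.061]
eef_rot: [180.0, -0.0, -2.2]
contact_force: [-7.0, 3.6, 16.8]
gripper_width: 0.0616
gripper_force: 15.0
```

Emit:
drive_tool(commands=[{"tx": -0.0015,"ty": 0.001,"tz": 0.001,"turn": 0,"hand": 1},{"tx": -0.003,"ty": 0.0015,"tz": 0.001,"turn": 0,"hand": 1},{"tx": -0.003,"ty": 0.0015,"tz": 0.001,"turn": 0,"hand": 1}])

```text
time_s: 24.15
tcp_pos: [0.5989, -0.1452, 0.0611]
eef_rot: [179.9, -0.2, -2.2]
contact_force: [-0.5, -2.9, 7.4]
gripper_width: 0.0621
gripper_force: 15.0
```

Emit:
drive_tool(commands=[{"tx": 0.003,"ty": -0.0015,"tz": 0.006,"turn": 0,"hand": 1},{"tx": 0.007,"ty": -0.0015,"tz": 0.006,"turn": 0,"hand": 1},{"tx": 0.011,"ty": -0.0015,"tz": 0.006,"turn": 0,"hand": 1},{"tx": 0.011,"ty": -0.0015,"tz": 0.006,"turn": 0,"hand": 1}])

```text
time_s: 24.55
tcp_pos: [0.604, -0.1455, 0.0628]
eef_rot: [180.0, 0.0, -2.3]
contact_force: [0.2, 0.3, -2.5]
gripper_width: 0.0616
gripper_force: 15.0
```

Emit:
drive_tool(commands=[{"tx": -0.006,"ty": 0,"tz": 0,"turn": 0,"hand": 1},{"tx": -0.012,"ty": 0,"tz": 0,"turn": 0,"hand": 1},{"tx": -0.016,"ty": 0,"tz": 0,"turn": 0,"hand": 1},{"tx": -0.016,"ty": 0,"tz": 0,"turn": 0,"hand": 1}])

```text
time_s: 24.95
tcp_pos: [0.5943, -0.1455, 0.0636]
eef_rot: [-180.0, -0.0, -2.3]
contact_force: [1.1, -0.0, -1.9]
gripper_width: 0.0614
gripper_force: 15.0
```

Emit:
drive_tool(commands=[{"tx": 0.003,"ty": 0,"tz": -0.002,"turn": 0,"hand": 1},{"tx": 0.003,"ty": 0,"tz": -0.005,"turn": 0,"hand": 1},{"tx": 0.003,"ty": 0,"tz": -0.007,"turn": 0,"hand": 1},{"tx": 0.003,"ty": 0,"tz": -0.007,"turn": 0,"hand": 1}])

```text
time_s: 25.35
tcp_pos: [0.5965, -0.1456, 0.061]
eef_rot: [180.0, -0.1, -2.2]
contact_force: [-4.3, 2.4, 14.9]
gripper_width: 0.0618
gripper_force: 15.0
```

```bash
python3 - <<'E'
from chk import *
q=r.capture('scene');s=r.get_state();print(s['tcp_pos'],s['contact_force'])
overlay(q,[.012,.05],265,215,75,80,8,'pics/p7.png')
E
```

```text
[ 0.59653571 -0.14555269  0.06097359] [-5.12858593  2.77881257 13.92912536]
```

View pics/p7.png

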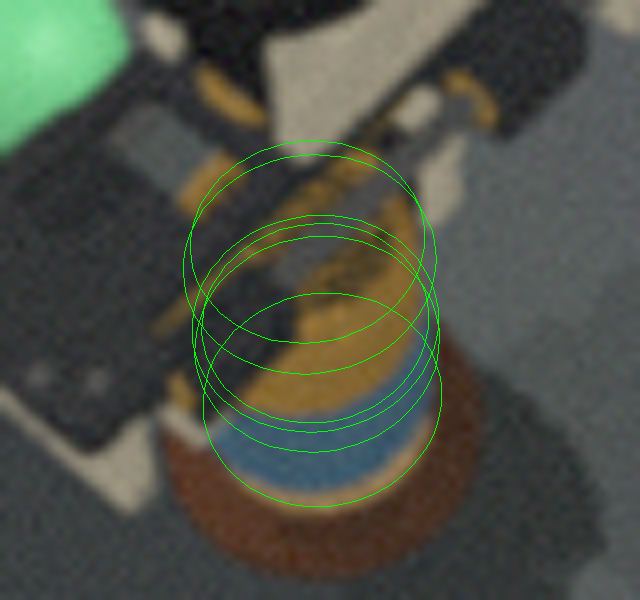

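The visible blue from body foot to brass edge spans y≈415 to 490, which is 75 px or about 38 mm. That is exactly the seated pitch. The contact height was also the same at two x offsets, so the sieve is seated on the rim. Re-centring and releasing.

Emit:
drive_tool(commands=[{"tx": 0.002,"ty": 0,"tz": 0.004,"turn": 0,"hand": 1},{"tx": 0.004,"ty": 0,"tz": 0.004,"turn": 0,"hand": 1},{"tx": 0.004,"ty": 0.001,"tz": 0.003,"turn": 0,"hand": 1},{"tx": 0.004,"ty": 0.001,"tz": 0.003,"turn": 0,"hand": 0},{"tx": 0.004,"ty": 0.001,"tz": 0.003,"turn": 0,"hand": 0},{"tx": 0.004,"ty": 0.001,"tz": 0.003,"turn": 0,"hand": 0},{"tx": 0.004,"ty": 0.001,"tz": 0.003,"turn": 0,"hand": 0},{"tx": 0.004,"ty": 0.001,"tz": 0.06,"turn": 0,"hand": 0},{"tx": 0.004,"ty": 0.001,"tz": 0.13,"turn": 0,"hand": 0},{"tx": 0.004,"ty": 0.001,"tz": 0.2,"turn": 0,"hand": 0}])

```text
time_s: 26.4
tcp_pos: [0.5981, -0.1449, 0.1801]
eef_rot: [180.0, 0.1, -2.3]
contact_force: [1.4, 0.4, 0.3]
gripper_width: 0.0871
gripper_force: 0.0
```

Emit:
drive_tool(commands=[{"tx": -0.06,"ty": 0.065,"tz": 0,"turn": 0,"hand": 0},{"tx": -0.12,"ty": 0.125,"tz": 0,"turn": 0,"hand": 0},{"tx": -0.18,"ty": 0.185,"tz": 0,"turn": 0,"hand": 0},{"tx": -0.253,"ty": 0.2585,"tz": 0,"turn": 0,"hand": 0},{"tx": -0.253,"ty": 0.2585,"tz": 0,"turn": 0,"hand": 0},{"tx": -0.253,"ty": 0.2585,"tz": 0,"turn": 0,"hand": 0},{"tx": -0.253,"ty": 0.2585,"tz": 0,"turn": 0,"hand": 0}])

```text
time_s: 27.1
tcp_pos: [0.447, 0.0106, 0.1796]
eef_rot: [-180.0, -0.1, -2.2]
contact_force: [-0.0, -0.8, -0.1]
gripper_width: 0.087
gripper_force: 0.0
```

Emit:
drive_tool(commands=[{"tx": 0.001,"ty": 0,"tz": -0.07,"turn": 0,"hand": 0},{"tx": 0.001,"ty": 0,"tz": -0.14,"turn": 0,"hand": 0},{"tx": 0.001,"ty": 0,"tz": -0.2,"turn": 0,"hand": 0},{"tx": 0.001,"ty": 0,"tz": -0.25,"turn": 0,"hand": 0},{"tx": 0.001,"ty": 0,"tz": -0.275,"turn": 0,"hand": 0},{"tx": 0.001,"ty": 0,"tz": -0.284,"turn": 0,"hand": 0},{"tx": 0.001,"ty": 0,"tz": -0.284,"turn": 0,"hand": 0},{"tx": 0.001,"ty": 0,"tz": -0.284,"turn": 0,"hand": 1},{"tx": 0.001,"ty": 0,"tz": -0.284,"turn": 0,"hand": 1},{"tx": 0.001,"ty": 0,"tz": -0.284,"turn": 0,"hand": 1}], grip_force=20)

```text
time_s: 28.1
tcp_pos: [0.448, 0.0104, 0.0096]
eef_rot: [-179.9, -0.1, -2.3]
contact_force: [-0.1, 0.4, 1.0]
gripper_width: 0.0692
gripper_force: 0.0
```

Emit:
drive_tool(commands=[{"tx": 0,"ty": 0,"tz": 0,"turn": 0,"hand": 1},{"tx": 0,"ty": 0,"tz": 0,"turn": 0,"hand": 1},{"tx": 0,"ty": 0,"tz": 0,"turn": 0,"hand": 1},{"tx": 0,"ty": 0,"tz": 0,"turn": 0,"hand": 1}])

```text
time_s: 28.5
tcp_pos: [0.4478, 0.0104, 0.0094]
eef_rot: [-180.0, -0.1, -2.3]
contact_force: [-1.6, 0.5, 7.4]
gripper_width: 0.0619
gripper_force: 20.0
```

Emit:
drive_tool(commands=[{"tx": 0,"ty": 0,"tz": 0.06,"turn": 0,"hand": 1},{"tx": 0,"ty": 0,"tz": 0.13,"turn": 0,"hand": 1},{"tx": 0,"ty": 0,"tz": 0.2,"turn": 0,"hand": 1},{"tx": 0.04,"ty": -0.04,"tz": 0.24,"turn": 0,"hand": 1},{"tx": 0.1,"ty": -0.1,"tz": 0.25,"turn": 0,"hand": 1},{"tx": 0.15,"ty": -0.15,"tz": 0.25,"turn": 0,"hand": 1},{"tx": 0.2,"ty": -0.2,"tz": 0.25,"turn": 0,"hand": 1},{"tx": 0.24,"ty": -0.245,"tz": 0.25,"turn": 0,"hand": 1},{"tx": 0.252,"ty": -0.259,"tz": 0.25,"turn": 0,"hand": 1},{"tx": 0.252,"ty": -0.259,"tz": 0.25,"turn": 0,"hand": 1}])

```text
time_s: 29.5
tcp_pos: [0.5986, -0.1464, 0.1577]
eef_rot: [180.0, 0.1, -2.4]
contact_force: [-0.4, -0.0, -1.3]
gripper_width: 0.0616
gripper_force: 20.0
```

Emit:
drive_tool(commands=[{"tx": 0,"ty": 0,"tz": 0,"turn": 0,"hand": 1},{"tx": 0,"ty": 0,"tz": -0.03,"turn": 0,"hand": 1},{"tx": 0,"ty": 0,"tz": -0.06,"turn": 0,"hand": 1},{"tx": 0,"ty": 0,"tz": -0.06,"turn": 0,"hand": 1}])

```text
time_s: 29.9
tcp_pos: [0.5962, -0.1439, 0.1209]
eef_rot: [-180.0, 0.2, -2.2]
contact_force: [-0.6, 0.8, -1.4]
gripper_width: 0.0617
gripper_force: 20.0
```

```bash
python3 - <<'E'
from chk import *
q=r.capture('scene');s=r.get_state();print(s['tcp_pos'],s['contact_force'])
overlay(q,[.012,.05,s['tcp_pos'][2]-.0094],235,210,100,90,6,'pics/p8.png',xy=(.5985,-.1447))
E
```

```text
[ 0.5972277  -0.14423025  0.12236491] [ 0.68250736  0.28943373 -1.03968447]
```

View pics/p8.png

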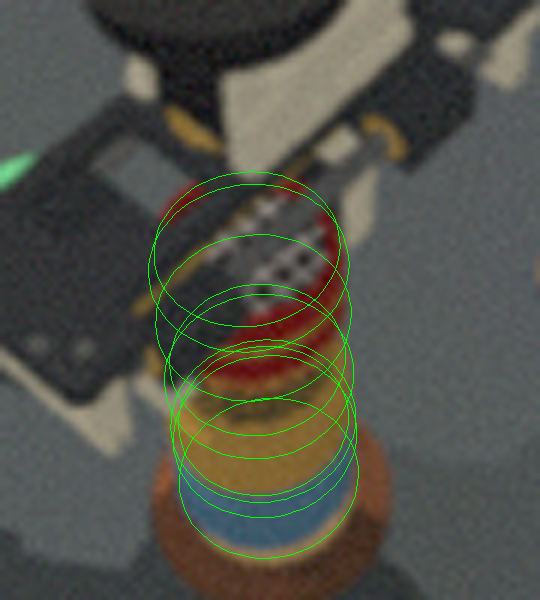

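The red sieve (edge at x≈348) lines up with the brass and blue pieces below. Lowering.

Emit:
drive_tool(commands=[{"tx": 0.002,"ty": 0,"tz": -0.012,"turn": 0,"hand": 1},{"tx": 0.002,"ty": 0,"tz": -0.022,"turn": 0,"hand": 1},{"tx": 0.002,"ty": 0,"tz": -0.029,"turn": 0,"hand": 1},{"tx": 0.002,"ty": 0,"tz": -0.034,"turn": 0,"hand": 1},{"tx": 0.002,"ty": 0,"tz": -0.038,"turn": 0,"hand": 1},{"tx": 0.002,"ty": 0,"tz": -0.038,"turn": 0,"hand": 1}])

```text
time_s: 30.55
tcp_pos: [0.5996, -0.1453, 0.0996]
eef_rot: [180.0, 0.0, -2.3]
contact_force: [-0.4, 0.2, -1.2]
gripper_width: 0.0617
gripper_force: 20.0
```

Emit:
drive_tool(commands=[{"tx": 0,"ty": 0,"tz": -0.002,"turn": 0,"hand": 1},{"tx": 0,"ty": 0,"tz": -0.004,"turn": 0,"hand": 1},{"tx": 0,"ty": 0,"tz": -0.004,"turn": 0,"hand": 1}])

```text
time_s: 30.85
tcp_pos: [0.5998, -0.1453, 0.0976]
eef_rot: [180.0, -0.0, -2.3]
contact_force: [-0.5, 0.7, -0.6]
gripper_width: 0.062
gripper_force: 20.0
```

Emit:
drive_tool(commands=[{"tx": 0,"ty": 0,"tz": -0.0005,"turn": 0,"hand": 0},{"tx": 0,"ty": 0,"tz": -0.0005,"turn": 0,"hand": 0},{"tx": 0,"ty": 0,"tz": -0.0005,"turn": 0,"hand": 0},{"tx": 0,"ty": 0,"tz": -0.0005,"turn": 0,"hand": 0},{"tx": 0,"ty": 0,"tz": 0.05,"turn": 0,"hand": 0},{"tx": 0,"ty": 0,"tz": 0.12,"turn": 0,"hand": 0},{"tx": -0.05,"ty": 0.01,"tz": 0.16,"turn": 0,"hand": 0},{"tx": -0.12,"ty": 0.02,"tz": 0.16,"turn": 0,"hand": 0},{"tx": -0.19,"ty": 0.032,"tz": 0.16,"turn": 0,"hand": 0},{"tx": -0.215,"ty": 0.032,"tz": 0.16,"turn": 0,"hand": 0}])

```text
time_s: 31.85
tcp_pos: [0.4674, -0.1257, 0.1939]
eef_rot: [-180.0, -0.0, -2.3]
contact_force: [0.1, 0.1, 1.4]
gripper_width: 0.0874
gripper_force: 0.0
```

```bash
python3 - <<'E'
from chk import *
q=r.capture('scene');s=r.get_state();print(s['tcp_pos'])
overlay(q,[.012,.05,.088],235,200,105,100,5,'pics/p9.png',xy=(.5985,-.1447))
E
```

```text
[ 0.46686683 -0.12587747  0.19418942]
```

View pics/p9.png

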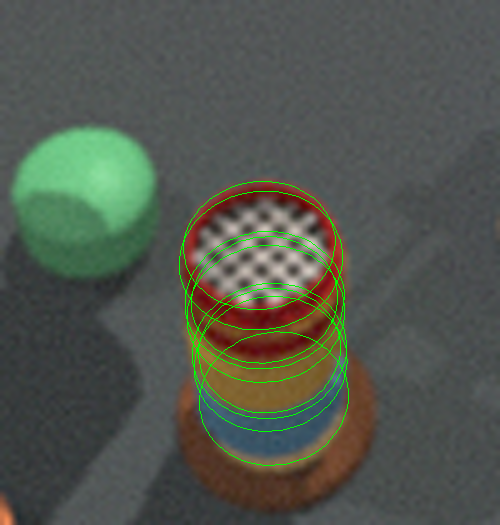

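The red sieve is seated and level, with its rim on the predicted outline (crop 263,245). Now the lid (crop 85,200).

Emit:
drive_tool(commands=[{"tx": 0.006,"ty": 0,"tz": -0.07,"turn": 0,"hand": 0},{"tx": 0.006,"ty": 0,"tz": -0.14,"turn": 0,"hand": 0},{"tx": 0.006,"ty": 0,"tz": -0.21,"turn": 0,"hand": 0},{"tx": 0.006,"ty": 0,"tz": -0.27,"turn": 0,"hand": 0},{"tx": 0.006,"ty": 0,"tz": -0.3,"turn": 0,"hand": 0},{"tx": 0.006,"ty": 0,"tz": -0.308,"turn": 0,"hand": 0},{"tx": 0.006,"ty": 0,"tz": -0.308,"turn": 0,"hand": 0},{"tx": 0.006,"ty": 0,"tz": -0.308,"turn": 0,"hand": 1},{"tx": 0.006,"ty": 0,"tz": -0.308,"turn": 0,"hand": 1},{"tx": 0.006,"ty": 0,"tz": -0.308,"turn": 0,"hand": 1}], grip_force=25)

```text
time_s: 32.9
tcp_pos: [0.4752, -0.1259, 0.0099]
eef_rot: [-180.0, -0.1, -2.3]
contact_force: [0.2, -0.6, 0.2]
gripper_width: 0.0688
gripper_force: 0.0
```

Emit:
drive_tool(commands=[{"tx": 0,"ty": 0,"tz": 0,"turn": 0,"hand": 1},{"tx": 0,"ty": 0,"tz": 0,"turn": 0,"hand": 1},{"tx": 0,"ty": 0,"tz": 0,"turn": 0,"hand": 1},{"tx": 0,"ty": 0,"tz": 0,"turn": 0,"hand": 1}])

```text
time_s: 33.3
tcp_pos: [0.4749, -0.1261, 0.0096]
eef_rot: [180.0, -0.1, -2.3]
contact_force: [-1.8, 0.2, 7.3]
gripper_width: 0.0611
gripper_force: 25.0
```

Emit:
drive_tool(commands=[{"tx": 0,"ty": 0,"tz": 0.06,"turn": 0,"hand": 1},{"tx": 0,"ty": 0,"tz": 0.13,"turn": 0,"hand": 1},{"tx": 0,"ty": 0,"tz": 0.2,"turn": 0,"hand": 1},{"tx": 0,"ty": 0,"tz": 0.27,"turn": 0,"hand": 1},{"tx": 0,"ty": 0,"tz": 0.29,"turn": 0,"hand": 1},{"tx": 0.05,"ty": -0.01,"tz": 0.29,"turn": 0,"hand": 1},{"tx": 0.11,"ty": -0.02,"tz": 0.29,"turn": 0,"hand": 1},{"tx": 0.17,"ty": -0.0317,"tz": 0.29,"turn": 0,"hand": 1},{"tx": 0.2135,"ty": -0.0317,"tz": 0.29,"turn": 0,"hand": 1},{"tx": 0.2135,"ty": -0.0317,"tz": 0.29,"turn": 0,"hand": 1}])

```text
time_s: 34.3
tcp_pos: [0.6044, -0.145, 0.1803]
eef_rot: [180.0, 0.1, -2.3]
contact_force: [-1.1, 1.0, -3.0]
gripper_width: 0.0615
gripper_force: 25.0
```

Emit:
drive_tool(commands=[{"tx": 0,"ty": 0,"tz": 0,"turn": 0,"hand": 1},{"tx": 0,"ty": 0,"tz": -0.02,"turn": 0,"hand": 1},{"tx": 0,"ty": 0,"tz": -0.04,"turn": 0,"hand": 1},{"tx": 0,"ty": 0,"tz": -0.04,"turn": 0,"hand": 1}])

```text
time_s: 34.7
tcp_pos: [0.6002, -0.1448, 0.1562]
eef_rot: [-180.0, 0.2, -2.3]
contact_force: [-0.7, -0.4, -3.6]
gripper_width: 0.0611
gripper_force: 25.0
```

```bash
python3 - <<'E'
from chk import *
q=r.capture('scene');s=r.get_state();print(s['tcp_pos'],s['contact_force'])
overlay(q,[.05,.088,s['tcp_pos'][2]-.0096],210,200,120,100,5,'pics/p10.png',xy=(.5988,-.1447))
E
```

```text
[ 0.60099108 -0.14495244  0.15738239] [-0.24634145 -0.20389945 -3.09859581]
```

View pics/p10.png

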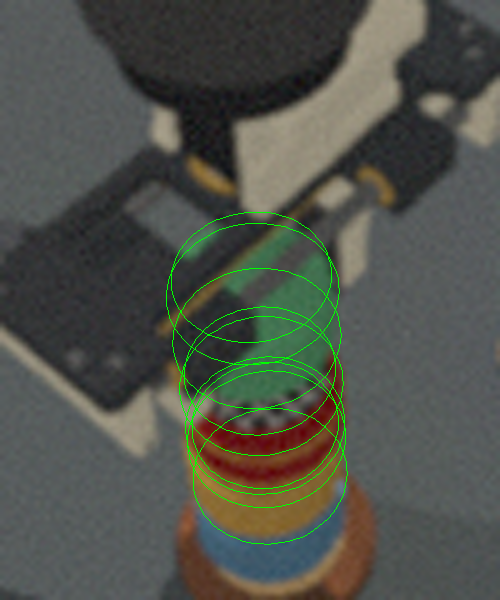

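The lid's right edge (x≈336) sits about 1 px left of the outline, so I shift 2 mm in +x while lowering.

Emit:
drive_tool(commands=[{"tx": 0.003,"ty": 0,"tz": -0.004,"turn": 0,"hand": 1},{"tx": 0.003,"ty": 0,"tz": -0.014,"turn": 0,"hand": 1},{"tx": 0.003,"ty": 0,"tz": -0.022,"turn": 0,"hand": 1},{"tx": 0.003,"ty": 0,"tz": -0.028,"turn": 0,"hand": 1},{"tx": 0.003,"ty": 0,"tz": -0.032,"turn": 0,"hand": 1},{"tx": 0.003,"ty": 0,"tz": -0.032,"turn": 0,"hand": 1}])

```text
time_s: 35.35
tcp_pos: [0.604, -0.145, 0.1391]
eef_rot: [180.0, 0.0, -2.3]
contact_force: [-0.0, -1.2, -2.0]
gripper_width: 0.0613
gripper_force: 25.0
```

Emit:
drive_tool(commands=[{"tx": 0,"ty": 0,"tz": -0.002,"turn": 0,"hand": 1},{"tx": 0,"ty": 0,"tz": -0.004,"turn": 0,"hand": 1},{"tx": 0,"ty": 0,"tz": -0.0055,"turn": 0,"hand": 1},{"tx": 0,"ty": 0,"tz": -0.0055,"turn": 0,"hand": 1}])

```text
time_s: 35.75
tcp_pos: [0.6042, -0.145, 0.1362]
eef_rot: [-180.0, 0.0, -2.3]
contact_force: [0.3, -0.8, -4.4]
gripper_width: 0.0614
gripper_force: 25.0
```

Emit:
drive_tool(commands=[{"tx": 0,"ty": 0,"tz": -0.0012,"turn": 0,"hand": 1},{"tx": 0,"ty": 0,"tz": -0.0012,"turn": 0,"hand": 1},{"tx": 0,"ty": 0,"tz": -0.0012,"turn": 0,"hand": 0},{"tx": 0,"ty": 0,"tz": -0.0012,"turn": 0,"hand": 0},{"tx": 0,"ty": 0,"tz": -0.0012,"turn": 0,"hand": 0},{"tx": 0,"ty": 0,"tz": -0.0012,"turn": 0,"hand": 0},{"tx": 0,"ty": 0,"tz": 0.05,"turn": 0,"hand": 0},{"tx": 0,"ty": 0,"tz": 0.12,"turn": 0,"hand": 0},{"tx": -0.06,"ty": 0.05,"tz": 0.14,"turn": 0,"hand": 0},{"tx": -0.13,"ty": 0.12,"tz": 0.14,"turn": 0,"hand": 0}])

```text
time_s: 36.75
tcp_pos: [0.5338, -0.0797, 0.2223]
eef_rot: [-180.0, -0.2, -2.4]
contact_force: [-0.8, 1.7, 0.2]
gripper_width: 0.0877
gripper_force: 0.0
```

Emit:
drive_tool(commands=[{"tx": -0.05,"ty": 0.07,"tz": 0,"turn": 0,"hand": 0},{"tx": -0.1,"ty": 0.14,"tz": 0,"turn": 0,"hand": 0},{"tx": -0.1,"ty": 0.21,"tz": 0,"turn": 0,"hand": 0},{"tx": -0.1,"ty": 0.28,"tz": 0,"turn": 0,"hand": 0},{"tx": -0.1,"ty": 0.28,"tz": 0,"turn": 0,"hand": 0}])

```text
time_s: 37.25
tcp_pos: [0.4731, 0.0922, 0.221]
eef_rot: [-179.9, -0.1, -2.0]
contact_force: [0.1, 0.7, -0.4]
gripper_width: 0.0878
gripper_force: 0.0
```

```bash
python3 - <<'E'
from chk import *
c=caps();s=r.get_state();print(s['tcp_pos'],s['time_s'])
overlay(c['scene'],[.012,.05,.088,.126],215,195,125,100,4,'pics/a.png',xy=(.5988,-.1447))
overlay(c['top'],[.126],130,330,80,90,4,'pics/b.png',xy=(.5988,-.1447))
a=cv2.imread('pics/a.png');b=cv2.imread('pics/b.png');b=cv2.copyMakeBorder(b,0,a.shape[0]-b.shape[0],0,0,0);cv2.imwrite('pics/p11.png',np.hstack([a,b]))
E
```

```text
[0.47277401 0.08933043 0.2204491 ] 37.35
```

View pics/p11.png

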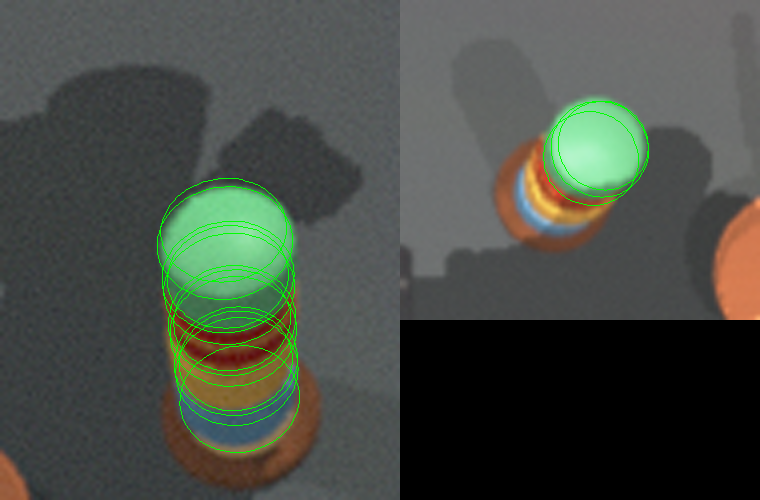

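The tower (crop 230,320) stands straight with the jade lid level on top. Every piece lies on its predicted seated outline and the gripper is clear. Handing in.

```bash
python3 -c "
from plant import r
print(r.close_job())"
```

```text
the job is handed in; nothing more can be done
None
```

I built the tower on the stand in the order asked (blue receiver, brass fine sieve, red coarse sieve, jade lid) and handed it in at about 37 s; from the last pictures and the contact heights all four pieces look seated and level, the rack's bar was swung up before the sieve slid out, and the dish and incense holder were not touched.

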